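# Lock up a lino block on the printing bed

### The arm

A 7-joint arm with a two-finger parallel gripper is mounted at the origin on the work surface. World frame = base frame: x ahead of the robot, y to its left, z up, the work surface at z = 0. Lengths are in m, angles in rad, forces in N, time in s.
With the tool pointing down it reaches from about 0.4 to 0.85 m from the base axis. Payload 10.4 kg.
Tool frame: the origin (TCP) lies midway between the tips of the shut fingers; the grasp point (between the pads) lies 19 mm behind it; z points along the fingers, y is the line along which they close (so a half turn about z gives the same grasp; the last joint's range is limited). The gripper opens to 87 mm and grips with 3 to 60 N. Pads are 19 mm wide; open, the fingers measure 117 mm over their backs; the gripper's body (75 mm by 190 mm) begins 51 mm behind the grasp point.
Start: joints at [-1.314, 0.332, -0.065, 1.46, 0.022, 1.35, -0.088], TCP at [0.173, 0.601, 0.223] pointing down, gripper open.
Joint ranges: [-2.6, 2.6], [-0.5, 2.12], [-1.47, 1.34], [0.16, 2.42], [-1.27, 4.41], [0.06, 2.06], [-2.6, 2.6]. Speed limits (rad/s): [2.22, 2.22, 2.79, 2.79, 3.14, 3.14, 3.14].

### API

Orientations are given as a unit quaternion [x, y, z, w].
In Python, from bench import r gives the robot as it stands.
- The arm moves only by the tool arm_command, never from a script. Its arguments are lists of equal length, an entry for each row: "xyz": the shift along the world's x, y, z in m, a list of three; "rot": the turn, a rotation vector about the world's x, y, z in rad, a list of three. In form: {"xyz": [[tx, ty, tz], ...], "rot": [[ax, ay, az], ...]}. A call has 1 to 20 rows; each row is the pose to reach, as a shift and turn from the pose commanded when the call began; what a row does not reach only later rows make up. A row lasts 1/12 s, in which the tool goes at most 41.7 mm and 7.16 degrees, less where a joint would pass 70% of its speed; a pose out of reach is approached as far as the arm can. A call with a gripper value outside its range is refused whole. "grip" is the opening, from 0 (shut) to 1 (fully open), set as the call begins (left out, the last holds). The fingers move at their own pace and stop on an object; "squeeze" is the grip in N (left out, the last holds). Time passes only in rows, so rows that repeat a pose let the fingers close. It gives the time, the measured TCP pose, the force, the opening and the grip force at its end, in the units of the state.
- r.read_state(): the state, without advancing time (a new reading comes with each control period).
- r.camera(name): name is "side" or "top"; returns the picture (480x640x3 uint8, red, green, blue); there is no depth.
- r.camera_model(name): a dict with "fx", "fy", "cx", "cy" (pixels), "k1" (the pictures are not rectified: a ray, as slopes to the right and down, at radius r is drawn at 1 + k1 r^2 times it, then the intrinsics apply), "T" (4x4, takes a point from camera to world coordinates). Camera axes: x right, y up, looking along -z (the intrinsics and any distortion apply to the point x, -y, -z); pixel columns grow to the right and rows downward; lengths in m; the calibration is good to about 2 mm. A picture is of the moment at which its call begins. camera_model takes no time and is no camera call.
- r.close_job(): hands the job in; it is judged then, once.
Trained networks look in the newest picture that a camera, given by its name, has taken for a name from the list of things; names that differ only in an ending like _2 or _b are one class to them, and where a whole thing is asked for, a point or a joint stands for the part that bears it (a point fixed in the world has none). Each returns a list of dicts, best first, with "conf" (0 to 1); they miss things now and then, are a little off and sometimes report something else, mostly with a low value. They report only what shows in the picture. A call takes as long as a camera call. They do not tell look-alikes from the thing itself.
- r.look_for(label, camera): "at" ([x, y, z] in m, in the coordinates of the camera as it stood for that picture, good to about 4 mm: the middle of the surface that is visible of it).
- r.spot_point(label, camera): "at" ([x, y, z] in m, in the coordinates of the camera as it stood for that picture, good to about 4 mm: a listed point, or the origin of a listed thing).
The state is a dict: "time": time; "joint_positions": joint angles; "joint_vel": joint speeds; "joint_torque": joint torques, N m; "ee_pos": TCP position; "eef_rot": TCP orientation; "ft_force": force on the tool from outside, world axes, zero at the start; "torque": the same for the moment, N m; "width": finger opening in m; "grip_force": force on a finger pad.
Only numpy, scipy, OpenCV 4.12 (cv2) and the standard library are available. Lean on these libraries where they do the work, as an engineer would, in place of code of your own. Each camera call takes 0.05 s, during which the arm holds its last target. There are 200 camera calls.

### The job

Push the lino block along the printing bed until its far end is fully home against the head stop. Then take the flat-bladed screwdriver from the tool stand, feel its blade into the slot of the clamp's cam and turn the cam clockwise until it seats against its stop and the bar grips the block, pressing and turning gently throughout. Stand the screwdriver back in its hole and leave everything else on the bench as it is.

Things in the scene. Friction and masses are not known exactly. Their poses are not given: they have to be found in the camera images.
- bed: Lock-up bed fixed to the bench: aluminium plate 12 mm thick, x -110 to +90, y -105 to +70 mm about its origin (on the bench top; z up). On it stand, 14 mm high: a side fence, a head stop and, facing the fence, a clamp bar with a black rubber facing, driven by a slotted cam behind it. The block slides along x in the 73 mm lane between fence and facing, open at its -x end.
- head_stop (a point): Middle of the head stop's inner face (faces -x), at its top edge, 26 mm above the bench, x +60, y +10 mm on the bed. The stop is a steel bar along the bed's y (y -30 to +61 mm).
- fence (a point): Middle of the side fence's inner face (faces -y), at its top edge, 26 mm above the bench, x -20, y +45 mm on the bed; it runs from x -105 to +65 mm. The clamp's facing stands opposite (y -28 mm when open, x -43 to +63); a quarter turn of the cam moves it 4.5 mm towards the fence: about 3 mm to meet the block, then it squeezes it with about 12 N per mm.
- cam_centre (a point): On the cam's vertical axis at its top face, 34 mm above the bench; fixed, axes as the bed. The cam is a brass scroll with a round steel head 26 mm across; one slot, 4 mm wide and 5 mm deep, runs right across the head. As found, the slot stands at any angle from 0 to 34 degrees clockwise (from above) of the bed's x axis; it is not measured: look, or feel with the blade.
- cam_stop (a point): The cam's stop pin (its top, 24 mm above the bench, beside the cam). Clockwise the cam turns against 0.07 N m of friction, up to about 0.13 N m as the facing squeezes the block; a brass lug then meets this pin, a hard stop, with the slot square across the bed (90 degrees from its x axis). Some 0.2 N m is enough to feel it; 0.3 N m is forcing it. The cam stays where it is left.
- block: Lino block: plywood 100 mm (x) by 70 mm (y) with a brown lino face, 23 mm thick, 0.14 kg, lying carved face up in the lane of the bed. Origin at the centre of its underside, x along the lane (towards the head stop), z up. As found it lies 15 to 35 mm short of the head stop. Home is where its end meets the stop: origin at x +10 mm on the bed.
- block_near (a point): Middle of the block's near end face (the end away from the head stop), 12 mm above its underside: the place to push.
- driver: Flat-bladed screwdriver, 0.14 kg, upright in one of the stand's three holes: flat-sided beech handle 32 mm (x) by 22 mm (y), 66 mm tall; below it a 10 mm shank and a blade 14 mm wide (x), 2.5 mm thick (y). Origin at the centre of the handle's underside, which rests on the stand's top; z up. The blade's end is 50 mm below the origin.
- driver_tip (a point): Middle of the end of the screwdriver's blade.
- driver_grip (a point): Middle of the handle, 36 mm above its underside: take it across the 22 mm flats (along the driver's y).
- stand: Wooden tool stand fixed to the bench, 200 mm (x) by 60 mm (y), 62 mm tall, origin at the centre of its underside. Three square holes 19 mm wide, 62 mm deep, at x -60, 0 and +60 mm hold the driver, a gouge and an awl in any order.
- gouge: Palm gouge with a mushroom-shaped beech handle 50 mm tall, standing in a hole of the stand; origin at the handle's underside, z up. Not to be disturbed.
- awl: Awl with a dark round handle 66 mm tall, standing in a hole of the stand; origin at the handle's underside, z up. Not to be disturbed.
- baren: Round wooden rubbing pad with a knob, 90 mm across and 37 mm tall, on the bench beside the bed; origin under its centre. Not to be disturbed.
- marker: Marker pen 141 mm long, 15 mm thick, lying on the bench beside the bed, on the cam's side; origin under its middle. Not to be disturbed.
- tube: Ink tube standing on its cap, 111 mm tall, on the bench, on the cam's side of the bed; origin under its centre. Not to be disturbed.
Not all that is in view belongs to the job. Leave any green or orange look-alike of the driver alone.

How it is judged:
On the way, in this order (a step that is already met when the one before it is completed fails the run):
1. the block is home against the head stop (x of block in the frame of bed above 0.0085 m), for 0.1 s.
2. the cam is turned to its stop with the blade in its slot, so that the clamp grips the block fully (reached in the last 6 degrees of the turn) (contact force between block and bed above 29 N and z of driver_tip in the frame of cam_centre below -0.002 m and horizontal distance between driver_tip and cam_centre below 0.01 m), for 0.1 s.
At the end, for the whole second after the job is handed in: The block lies square within 1.5 mm of the head stop, fully gripped (contact forces on it add up to over 29 N, as only within about 6 degrees of the cam's stop); the screwdriver stands upright, at rest and released in a hole of the stand, its handle down on the top within 4 mm (x of block in the frame of bed above 0.0085 m and angle between the x axis of block and the x axis of bed, either way round below 0.03 rad and contact force between block and bed above 29 N and z of driver in the frame of stand between 0.058 and 0.066 m and horizontal distance between driver and stand below 0.075 m and angle between driver's own z axis and vertical below 0.12 rad and linear speed of driver below 0.02 m/s); the robot touches nothing.
It fails at once if the block is pushed or squeezed by the fingers with more than 25 N (contact force between the fingers and block above 25 N).
It fails at once if the screwdriver is forced against the cam or bed (its contact forces add up to more than 75 N, which is over 0.3 N m on the cam) (contact force between driver and bed above 75 N).
It fails at once if the bed or cam is struck by the arm or fingers (contact force between any of the fingers, the arm and bed above 15 N).
It fails at once if a bystander is disturbed (distance of any of gouge, awl from where it was at the start of the episode above 0.015 m or distance of any of baren, marker, tube from where it was at the start of the episode above 0.02 m).
It also fails if it takes over 72 s, if anything falls off the work surface, if the arm or the gripper's body presses on something with over 40 N, if the wrist force passes 120 N, or if a joint passes its speed limit or range.

## Working session

There is one attempt and no reset: what is moved stays moved. The work goes in short steps, Python scripts to look and compute and a tool call to move; the robot and the scene stay as the last step left them, time stands still between calls to the robot, and variables do not carry over. Pictures are saved under pics/ and viewed, at most 10 in all, crops included, and the job is handed in when it is done.

Besides the shell and the picture viewer there is one more tool, called after ">>>" as name(argument=value, ...), one argument or row to a line, values as JSON. arm_command: Moves the arm, as the interface text tells. Its arguments: {"type":"object","properties":{"xyz":{"type":"array"},"rot":{"type":"array"},"grip":{"type":"number"},"squeeze":{"type":"number"}},"required":["xyz","rot"]}

```bash
mkdir -p pics; cat > h.py <<'E'
import numpy as np, cv2
from bench import r
def w(cam,p):
    T=np.array(r.camera_model(cam)["T"]); return (T@np.r_[p,1])[:3]
def pix(cam,P):
    m=r.camera_model(cam); p=np.linalg.inv(np.array(m["T"]))@np.r_[P,1]
    x,y=p[0]/-p[2],-p[1]/-p[2]; k=1+m["k1"]*(x*x+y*y)
    return np.array([m["cx"]+m["fx"]*x*k, m["cy"]+m["fy"]*y*k])
def ray(cam,u,v,z):
    m=r.camera_model(cam); T=np.array(m["T"]); d=np.array([(u-m["cx"])/m["fx"],(v-m["cy"])/m["fy"]]); s=d.copy()
    for _ in range(20): s=d/(1+m["k1"]*(s@s))
    D=T[:3,:3]@np.array([s[0],-s[1],-1]); o=T[:3,3]; return o+D*(z-o[2])/D[2]
def snap(cam,f):
    im=r.camera(cam); cv2.imwrite("pics/"+f,cv2.cvtColor(im,cv2.COLOR_RGB2BGR)); return im
E
python3 - <<'E'
from h import *
np.set_printoptions(precision=4,suppress=True)
for c in("top","side"):
    snap(c,c+"0.png"); print(c,np.array(r.camera_model(c)["T"])[:3,3])
    for l in ["bed","head_stop","fence","cam_centre","cam_stop","block","block_near","driver","driver_tip","driver_grip","stand","gouge","awl","baren","marker","tube"]:
        for d in r.spot_point(l,c)[:3]:
            P=w(c,d["at"]); print(l,round(d["conf"],2),P,pix(c,P).round())
s=r.read_state(); print(s)
E
```

```text
top [ 0.3566 -0.0143  1.1337]
bed 0.61 [ 0.5734 -0.0511 -0.0025] [341. 203.]
head_stop 0.85 [ 0.6392 -0.0384  0.0282] [336. 171.]
head_stop 0.6 [0.4271 0.2721 0.0097] [194. 267.]
fence 0.83 [ 0.5572 -0.0105  0.0291] [323. 207.]
cam_centre 0.6 [ 0.5907 -0.1147  0.0345] [371. 192.]
cam_stop 0.69 [ 0.5642 -0.1118  0.0253] [369. 205.]
cam_stop 0.6 [0.4942 0.2741 0.0651] [187. 233.]
block 0.62 [ 0.5578 -0.0391  0.0165] [336. 208.]
block 0.58 [ 0.5763 -0.0532 -0.0003] [342. 201.]
block 0.56 [0.4344 0.267  0.0997] [185. 260.]
block_near 0.92 [ 0.513  -0.0454  0.025 ] [339. 228.]
block_near 0.64 [0.4355 0.2683 0.0981] [185. 260.]
block_near 0.62 [ 0.5005 -0.4032  0.0007] [498. 236.]
driver 0.84 [0.3294 0.2435 0.051 ] [201. 312.]
driver 0.74 [0.4336 0.2697 0.06  ] [189. 262.]
driver 0.56 [0.4386 0.3584 0.0533] [149. 260.]
driver_tip 0.71 [0.4327 0.3572 0.0006] [157. 264.]
driver_tip 0.64 [0.4302 0.2703 0.0091] [194. 266.]
driver_grip 0.64 [0.4309 0.356  0.0843] [145. 262.]
driver_grip 0.57 [0.3291 0.2404 0.083 ] [198. 313.]
driver_grip 0.54 [0.434  0.2663 0.0979] [186. 261.]
stand 0.79 [0.492
[... 1299 characters left out ...]
0.0805 -0.0016] [259. 305.]
baren 0.32 [0.5561 0.2771 0.0625] [264. 378.]
marker 0.7 [ 0.5663 -0.1867 -0.0019] [288. 215.]
tube 0.75 [ 0.5029 -0.4012 -0.0034] [319. 160.]
{'time': 1.7, 'joint_positions': array([-1.3136,  0.3322, -0.0647,  1.4601,  0.0216,  1.3499, -0.0885]), 'joint_vel': array([-0.    , -0.0006, -0.0011, -0.0004,  0.0006, -0.0003,  0.0001]), 'joint_torque': array([  0.0004, -62.3057,   0.0245, -39.01  ,  -0.0612,   0.032 ,
         0.    ]), 'ee_pos': array([0.1726, 0.6007, 0.2226]), 'eef_rot': array([ 0.1394,  0.9902,  0.0001, -0.    ]), 'ft_force': array([-0.1442, -0.3434, -0.1445]), 'torque': array([0.0172, 0.0129, 0.034 ]), 'grip_force': 0.0, 'width': 0.0869376135294461}
```

View pics/top0.png

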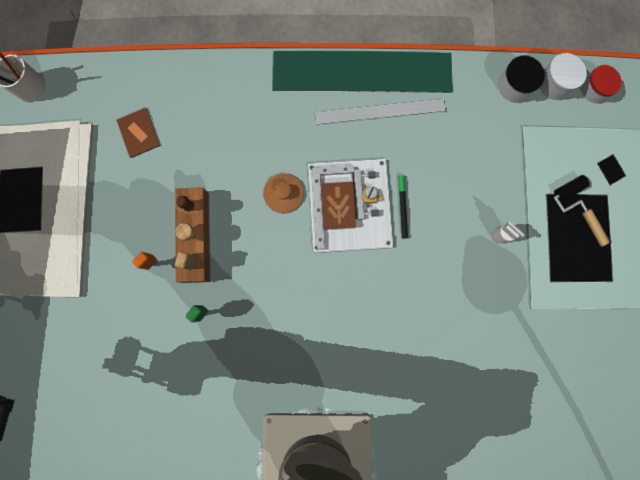

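View pics/side0.png

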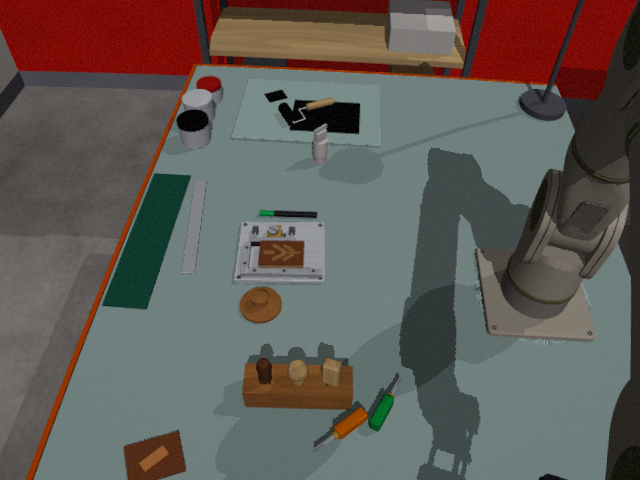

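The top view shows the bed at (350,205) with the block at (338,205) and the cam at (371,193). The stand is at (190,235). There are three possible drivers, and beech is the one meant because it is upright in the stand and neither green nor orange:
- **Beech:** top (181,260), side (332,372)
- **Orange:** top (143,260)
- **Green:** top (196,313)

I'll confirm this in an enlarged crop.

```bash
python3 - <<'E'
from h import *
t=cv2.imread("pics/top0.png"); s=cv2.imread("pics/side0.png")
f=lambda im,x,y,w,h:cv2.resize(im[y:y+h,x:x+w],(400,300),interpolation=cv2.INTER_CUBIC)
a=np.vstack([np.hstack([f(t,295,150,128,96+10),f(t,352,178,40,30)]),np.hstack([f(s,230,340,140,105),f(s,258,215,40,30)])])
cv2.imwrite("pics/crop1.png",a)
E
```

```text
(no output)
```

View pics/crop1.png

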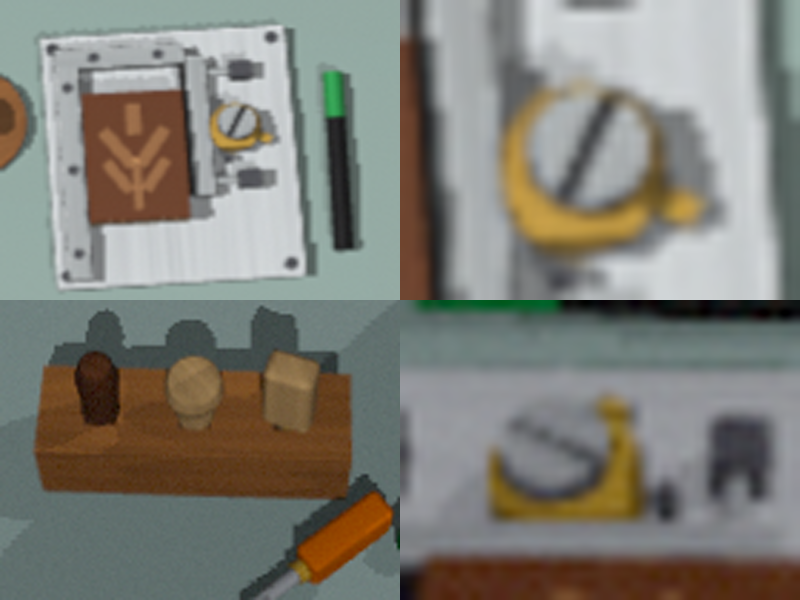

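The crop confirms the beech, flat-sided handle at side (332,372), at the -x end of the stand. The orange driver lies on the bench. The slot runs from about top (373,187.7) to (368.3,198.3), about 29° clockwise of the bed's x axis.

```bash
python3 - <<'E'
from h import *
np.set_printoptions(precision=4,suppress=True)
C=lambda x,y:(295+x/3.125,150+y*106/300)
cs=[C(38,38),C(290,24),C(308,272),C(60,290)]
P=np.array([ray("top",*c,.012)[:2] for c in cs]); print("bed corners",P)
L=np.array([[90,70],[90,-105],[-110,-105],[-110,70]])/1e3
H=(L-L.mean(0)).T@(P-P.mean(0)); yaw=np.arctan2(H[0,1]-H[1,0],H[0,0]+H[1,1])
R=np.array([[np.cos(yaw),-np.sin(yaw)],[np.sin(yaw),np.cos(yaw)]]); o=P.mean(0)-R@L.mean(0)
print("bed",o,np.degrees(yaw),(P-(L@R.T+o))*1e3)
print("headstop",R@[.06,.01]+o,"fence",R@[-.02,.045]+o)
bl=[ray("top",*C(*c),.035)[:2] for c in [(82,93),(183,90),(190,219),(90,223)]]
print("block top",np.array(bl),np.mean(bl,0),"bed coords",R.T@(np.mean(bl,0)-o))
# slot
a=ray("top",352+21.0,178+9.7-0.,.034);b=ray("top",352+16.3,178+20.3,.034)
print("cam top",ray("top",371,193,.034),"slot yaw",np.degrees(np.arctan2(*(a-b)[1::-1])), "in bed cam",R.T@(ray("top",371,193,.034)[:2]-o))
S=lambda x,y:(230+x/2.857,340+(y-300)/2.857)
print("cam side",ray("side",258+55/10+5-0, 215+(445-300)/10,.034))
a=ray("side",258+(510-400)/10,215+(422-300)/10,.034);b=ray("side",258+(597-400)/10,215+(465-300)/10,.034)
print("slot side",a,b,np.degrees(np.arctan2(*(a-b)[1::-1])),(a+b)/2)
for c in [(272,350),(320,363),(312,386),(264,371)]: print("handle top",ray("side",*S(*c),.128))
for c in [(45,367),(350,375)]: print("stand back edge",ray("side",*S(*c),.062))
E
```

```text
bed corners [[ 0.6599  0.025 ]
 [ 0.6726 -0.1553]
 [ 0.4755 -0.1658]
 [ 0.4606  0.0075]]
bed [ 0.5758 -0.054 ] 4.223515189988047 [[-0.5676  2.4968]
 [-0.7228 -3.2842]
 [ 1.6822  1.0032]
 [-0.3918 -0.2158]]
headstop [ 0.6349 -0.0396] fence [ 0.5526 -0.0106]
block top [[ 0.6103 -0.0069]
 [ 0.6131 -0.0772]
 [ 0.5131 -0.0818]
 [ 0.5096 -0.0131]] [ 0.5615 -0.0447] bed coords [-0.0136  0.0103]
cam top [ 0.5888 -0.115   0.034 ] slot yaw -23.786957887391708 in bed cam [ 0.0084 -0.0619]
cam side [ 0.6008 -0.1054  0.034 ]
slot side [ 0.6006 -0.1126  0.034 ] [ 0.5787 -0.1011  0.034 ] -27.817008282186773 [ 0.5896 -0.1068  0.034 ]
handle top [0.447  0.2618 0.128 ]
handle top [0.4175 0.2683 0.128 ]
handle top [0.4215 0.2839 0.128 ]
handle top [0.4508 0.2763 0.128 ]
stand back edge [0.5941 0.2516 0.062 ]
stand back edge [0.396  0.2412 0.062 ]
```

Plan: push the block first. Its near end is at about (0.512,-0.046), the bed yaw is +4.3° and home is about 24 mm further on.

>>> arm_command(
  xyz=[
    [0.3, -0.649, -0.05],
    [0.3, -0.649, -0.05],
    [0.3, -0.649, -0.05],
    [0.3, -0.649, -0.05],
    [0.3, -0.649, -0.05],
    [0.3, -0.649, -0.05],
    [0.3, -0.649, -0.05],
    [0.3, -0.649, -0.05],
    [0.3, -0.649, -0.05],
    [0.3, -0.649, -0.05],
    [0.3, -0.649, -0.05],
    [0.3, -0.649, -0.05],
    [0.3, -0.649, -0.05],
    [0.3, -0.649, -0.05],
    [0.3, -0.649, -0.05],
    [0.3, -0.649, -0.05],
    [0.3, -0.649, -0.05],
    [0.3, -0.649, -0.05],
    [0.3, -0.649, -0.05],
    [0.3, -0.649, -0.05],
  ],
  rot=[
    [0, 0, 0.355],
    [0, 0, 0.355],
    [0, 0, 0.355],
    [0, 0, 0.355],
    [0, 0, 0.355],
    [0, 0, 0.355],
    [0, 0, 0.355],
    [0, 0, 0.355],
    [0, 0, 0.355],
    [0, 0, 0.355],
    [0, 0, 0.355],
    [0, 0, 0.355],
    [0, 0, 0.355],
    [0, 0, 0.355],
    [0, 0, 0.355],
    [0, 0, 0.355],
    [0, 0, 0.355],
    [0, 0, 0.355],
    [0, 0, 0.355],
    [0, 0, 0.355],
  ],
  grip=0,
)

```text
time: 3.37
ee_pos: [0.4725, -0.0484, 0.1725]
eef_rot: [-0.037, 0.999, 0.0, -0.0]
ft_force: [-0.1, 0.4, 0.2]
width: 0.0006
grip_force: 0.0
```

>>> arm_command(
  xyz=[
    [0, 0, -0.04],
    [0, 0, -0.08],
    [0, 0, -0.115],
    [0, 0, -0.14],
    [0, 0, -0.15],
    [0.008, 0.0006, -0.15],
    [0.016, 0.0012, -0.15],
    [0.022, 0.0016, -0.15],
    [0.025, 0.0018, -0.15],
    [0.028, 0.002, -0.15],
    [0.031, 0.0023, -0.15],
    [0.034, 0.0025, -0.15],
  ],
  rot=[
    [0, 0, 0],
    [0, 0, 0],
    [0, 0, 0],
    [0, 0, 0],
    [0, 0, 0],
    [0, 0, 0],
    [0, 0, 0],
    [0, 0, 0],
    [0, 0, 0],
    [0, 0, 0],
    [0, 0, 0],
    [0, 0, 0],
  ],
)

```text
time: 4.37
ee_pos: [0.5069, -0.0457, 0.023]
eef_rot: [-0.038, 0.999, 0.0, 0.0]
ft_force: [-1.2, -0.6, 0.4]
width: 0.0007
grip_force: 0.5
```

>>> arm_command(
  xyz=[
    [0.003, 0.0002, 0],
    [0.006, 0.0004, 0],
    [0.009, 0.0007, 0],
    [0.011, 0.0008, 0],
    [0.013, 0.001, 0],
    [0.014, 0.001, 0],
    [0.015, 0.0011, 0],
    [0.016, 0.0012, 0],
  ],
  rot=[
    [0, 0, 0],
    [0, 0, 0],
    [0, 0, 0],
    [0, 0, 0],
    [0, 0, 0],
    [0, 0, 0],
    [0, 0, 0],
    [0, 0, 0],
  ],
)

```text
time: 5.03
ee_pos: [0.5226, -0.0446, 0.0225]
eef_rot: [-0.038, 0.999, 0.0, -0.0]
ft_force: [-0.2, 0.6, -0.3]
width: 0.0006
grip_force: 0.3
```

>>> arm_command(
  xyz=[
    [0.001, 0.0001, 0],
    [0.002, 0.0001, 0],
    [0.003, 0.0002, 0],
    [0.004, 0.0003, 0],
  ],
  rot=[
    [0, 0, 0],
    [0, 0, 0],
    [0, 0, 0],
    [0, 0, 0],
  ],
)

```text
time: 5.37
ee_pos: [0.5267, -0.0443, 0.0226]
eef_rot: [-0.038, 0.999, 0.0, 0.0]
ft_force: [-0.6, -0.2, -1.0]
width: 0.0005
grip_force: 0.3
```

>>> arm_command(
  xyz=[
    [0.001, 0.0001, 0],
    [0.002, 0.0001, 0],
    [0.003, 0.0002, 0],
  ],
  rot=[
    [0, 0, 0],
    [0, 0, 0],
    [0, 0, 0],
  ],
)

```text
time: 5.62
ee_pos: [0.5269, -0.0442, 0.022]
eef_rot: [-0.037, 0.999, 0.0, -0.003]
ft_force: [-15.2, 0.0, 10.7]
width: 0.0005
grip_force: 7.8
```

```bash
python3 - <<'E'
from h import *
t=snap("top","top1.png"); s=snap("side","side1.png"); print(r.read_state()["ft_force"],r.read_state()["ee_pos"])
t=cv2.imread("pics/top1.png"); s=cv2.imread("pics/side1.png")
f=lambda im,x,y,w,h:cv2.resize(im[y:y+h,x:x+w],(400,300),interpolation=cv2.INTER_CUBIC)
cv2.imwrite("pics/crop2.png",np.hstack([f(t,300,155,100,75),f(s,230,210,100,75)]))
for c in("top","side"):
  for d in r.spot_point("block",c)[:2]: print(c,d["conf"],w(c,d["at"]))
E
```

```text
[-11.8599726   -0.12398914   8.8133092 ] [ 0.5268227  -0.04426719  0.02193172]
side 0.92 [ 0.58565689 -0.03832677  0.01153274]
```

View pics/crop2.png

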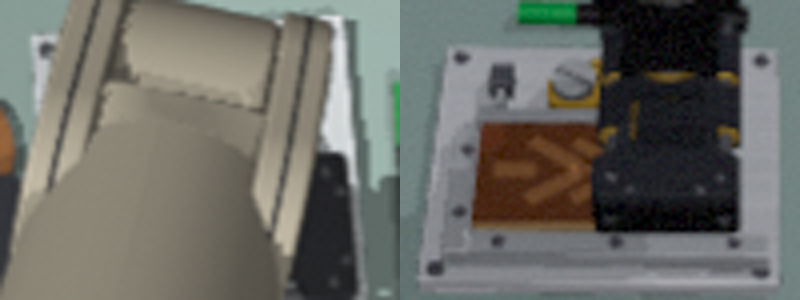

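The block is home: the finger stalled with a 15 N jump after 24 mm of travel, and the side crop shows the block's end against the head stop. Next I back off and go above the driver.

>>> arm_command(
  xyz=[
    [-0.005, -0.0004, 0],
    [-0.025, -0.002, 0],
    [-0.03, -0.002, 0.04],
    [-0.03, -0.002, 0.08],
    [-0.03, -0.002, 0.12],
    [-0.096, 0.316, 0.18],
    [-0.096, 0.316, 0.18],
    [-0.096, 0.316, 0.18],
    [-0.096, 0.316, 0.18],
    [-0.096, 0.316, 0.18],
    [-0.096, 0.316, 0.18],
    [-0.096, 0.316, 0.18],
    [-0.096, 0.316, 0.18],
    [-0.096, 0.316, 0.18],
    [-0.096, 0.316, 0.18],
    [-0.096, 0.316, 0.18],
  ],
  rot=[
    [0, 0, 0],
    [0, 0, 0],
    [0, 0, 0],
    [0, 0, 0],
    [0, 0, 0],
    [0, 0, -0.3],
    [0, 0, -0.3],
    [0, 0, -0.3],
    [0, 0, -0.3],
    [0, 0, -0.3],
    [0, 0, -0.3],
    [0, 0, -0.3],
    [0, 0, -0.3],
    [0, 0, -0.3],
    [0, 0, -0.3],
    [0, 0, -0.3],
  ],
  grip=0,
)

```text
time: 7.15
ee_pos: [0.4335, 0.2726, 0.2026]
eef_rot: [0.111, 0.994, 0.0, 0.0]
ft_force: [0.2, -1.5, 0.4]
width: 0.0006
grip_force: 0.0
```

```bash
python3 - <<'E'
from h import *
print(r.read_state()["ee_pos"],r.read_state()["eef_rot"])
snap("top","top2.png"); snap("side","side2.png")
for l in("cam_centre","driver","driver_grip","stand","block"):
 for c in("top","side"):
  for d in r.spot_point(l,c)[:2]: print(l,c,round(d["conf"],2),w(c,d["at"]).round(4))
t=cv2.imread("pics/top2.png"); s=cv2.imread("pics/side2.png")
f=lambda im,x,y,w,h:cv2.resize(im[y:y+h,x:x+w],(400,300),interpolation=cv2.INTER_CUBIC)
cv2.imwrite("pics/crop3.png",np.vstack([np.hstack([f(t,352,178,40,30),f(s,258,215,40,30)]),np.hstack([f(t,150,215,80,60),f(s,300,345,60,45)])]))
E
```

```text
[0.43350876 0.27258278 0.20260985] [1.11249169e-01 9.93792495e-01 1.12442429e-04 2.93198731e-04]
cam_centre top 0.96 [ 0.5902 -0.116   0.0333]
cam_centre top 0.66 [ 0.5742 -0.0523 -0.0023]
cam_centre side 0.83 [ 0.5879 -0.1117  0.0316]
driver top 0.82 [0.3253 0.2755 0.0194]
driver top 0.59 [0.42   0.3523 0.0147]
driver side 0.9 [0.4185 0.3559 0.0124]
driver side 0.9 [0.3211 0.277  0.014 ]
driver_grip top 0.67 [0.3901 0.3273 0.012 ]
driver_grip top 0.61 [0.3382 0.3055 0.0133]
driver_grip side 0.81 [0.3912 0.3283 0.0156]
driver_grip side 0.59 [0.3387 0.3072 0.0194]
stand top 0.68 [0.488  0.2724 0.0012]
stand side 0.58 [ 0.4952  0.27   -0.004 ]
stand side 0.32 [0.5985 0.0791 0.0019]
block top 0.65 [ 0.579  -0.0363  0.0136]
block side 0.7 [ 0.5849 -0.0391  0.012 ]
```

View pics/crop3.png

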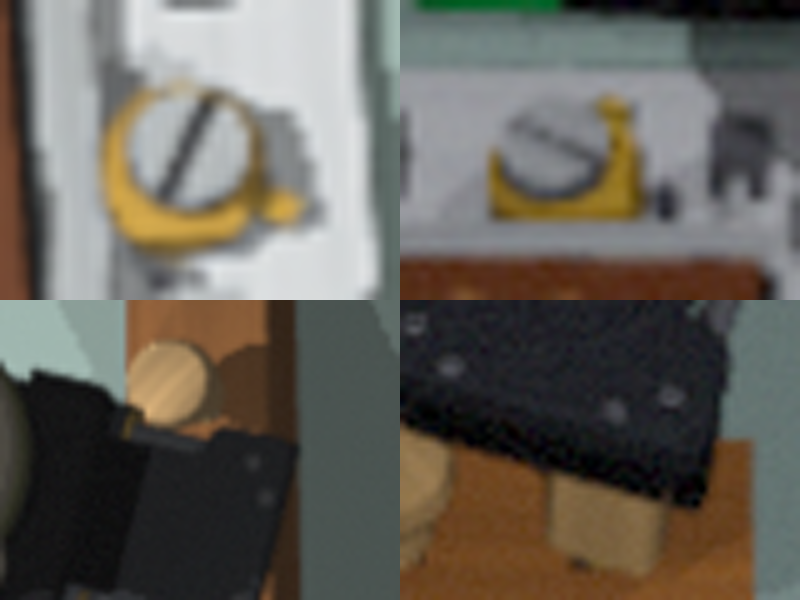

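The gripper's edge runs parallel to the handle's edge in the side crop, so I open, descend and close gently.

>>> arm_command(
  xyz=[
    [0, 0, 0],
    [0, 0, 0],
    [0, 0, 0],
    [0, 0, 0],
    [0, 0, -0.03],
    [0, 0, -0.06],
    [0, 0, -0.085],
    [0, 0, -0.105],
    [0, 0, -0.118],
    [0, 0, -0.124],
    [0, 0, -0.124],
  ],
  rot=[
    [0, 0, 0],
    [0, 0, 0],
    [0, 0, 0],
    [0, 0, 0],
    [0, 0, 0],
    [0, 0, 0],
    [0, 0, 0],
    [0, 0, 0],
    [0, 0, 0],
    [0, 0, 0],
    [0, 0, 0],
  ],
  grip=0.65,
)

```text
time: 8.67
ee_pos: [0.433, 0.2714, 0.0774]
eef_rot: [0.112, 0.994, -0.001, -0.001]
ft_force: [-1.0, 0.0, -0.5]
width: 0.0553
grip_force: 0.0
```

>>> arm_command(
  xyz=[
    [0, 0, 0],
    [0, 0, 0],
    [0, 0, 0],
    [0, 0, 0],
    [0, 0, 0],
    [0, 0, 0],
    [0, 0, 0],
  ],
  rot=[
    [0, 0, 0],
    [0, 0, 0],
    [0, 0, 0],
    [0, 0, 0],
    [0, 0, 0],
    [0, 0, 0],
    [0, 0, 0],
  ],
  grip=0,
  squeeze=5,
)

```text
time: 9.25
ee_pos: [0.4337, 0.2719, 0.0788]
eef_rot: [0.112, 0.994, 0.0, 0.0]
ft_force: [-0.9, -0.6, 1.7]
width: 0.0222
grip_force: 5.0
```

>>> arm_command(
  xyz=[
    [0, 0, 0],
    [0, 0, 0],
    [0, 0, 0.02],
    [0, 0, 0.05],
    [0, 0, 0.08],
    [0, 0, 0.11],
    [0.155, -0.385, 0.11],
    [0.155, -0.385, 0.11],
    [0.155, -0.385, 0.11],
    [0.155, -0.385, 0.11],
    [0.155, -0.385, 0.11],
    [0.155, -0.385, 0.11],
    [0.155, -0.385, 0.11],
    [0.155, -0.385, 0.11],
    [0.155, -0.385, 0.11],
    [0.155, -0.385, 0.11],
    [0.155, -0.385, 0.11],
    [0.155, -0.385, 0.08],
    [0.155, -0.385, 0.05],
    [0.155, -0.385, 0.04],
  ],
  rot=[
    [0, 0, 0],
    [0, 0, 0],
    [0, 0, 0],
    [0, 0, 0],
    [0, 0, 0],
    [0, 0, 0],
    [0, 0, -0.22],
    [0, 0, -0.22],
    [0, 0, -0.22],
    [0, 0, -0.22],
    [0, 0, -0.22],
    [0, 0, -0.22],
    [0, 0, -0.22],
    [0, 0, -0.22],
    [0, 0, -0.22],
    [0, 0, -0.22],
    [0, 0, -0.22],
    [0, 0, -0.22],
    [0, 0, -0.22],
    [0, 0, -0.22],
  ],
  grip=0,
  squeeze=50,
)

```text
time: 10.92
ee_pos: [0.5864, -0.1126, 0.1143]
eef_rot: [0.221, 0.975, -0.0, -0.003]
ft_force: [-0.6, 0.8, -1.9]
width: 0.0218
grip_force: 50.0
```

```bash
python3 - <<'E'
from h import *
s=r.read_state(); print(s["ee_pos"],s["eef_rot"],s["joint_positions"],s["torque"],s["ft_force"])
snap("top","top3.png"); snap("side","side3.png")
for l in("driver_tip","driver","cam_centre"):
 for c in("top","side"):
  for d in r.spot_point(l,c)[:2]: P=w(c,d["at"]);print(l,c,round(d["conf"],2),P.round(4),pix(c,P).round(1))
t=cv2.imread("pics/top3.png"); s=cv2.imread("pics/side3.png")
f=lambda im,x,y,w,h:cv2.resize(im[y:y+h,x:x+w],(400,300),interpolation=cv2.INTER_CUBIC)
cv2.imwrite("pics/crop4.png",np.vstack([np.hstack([f(t,340,165,64,48),f(t,300,150,120,90)]),np.hstack([f(s,256,205,40,30),f(s,230,190,100,75)])]))
E
```

```text
[ 0.58637752 -0.11257051  0.11433301] [ 2.20645742e-01  9.75350105e-01 -4.17662161e-04 -2.73032152e-03] [-0.41106079  0.41134348  0.6589562   1.69399317 -0.27253564  1.13567103
  1.45072725] [0.00765124 0.09022772 0.0002517 ] [-0.64932831  0.79346223 -1.87062929]
driver_tip top 0.97 [0.3012 0.2282 0.0151] [211.2 325.2]
driver_tip top 0.66 [0.4554 0.3801 0.0163] [145.1 253.3]
driver_tip side 0.6 [ 0.5857 -0.1128  0.0486] [275.  223.3]
driver_tip side 0.6 [0.4596 0.3844 0.0132] [312.1 449.2]
driver top 0.75 [0.3255 0.2738 0.0176] [190.4 313.6]
driver top 0.68 [ 0.5551 -0.0083  0.0292] [321.7 208.4]
driver side 0.96 [0.4202 0.3572 0.014 ] [335.1 435.8]
driver side 0.66 [0.3207 0.2746 0.0172] [390.4 395.9]
cam_centre side 0.7 [ 0.5548 -0.0049  0.0279] [283.3 266.7]
cam_centre side 0.57 [ 0.5902 -0.1111  0.0336] [273.3 228.1]
```

View pics/crop4.png

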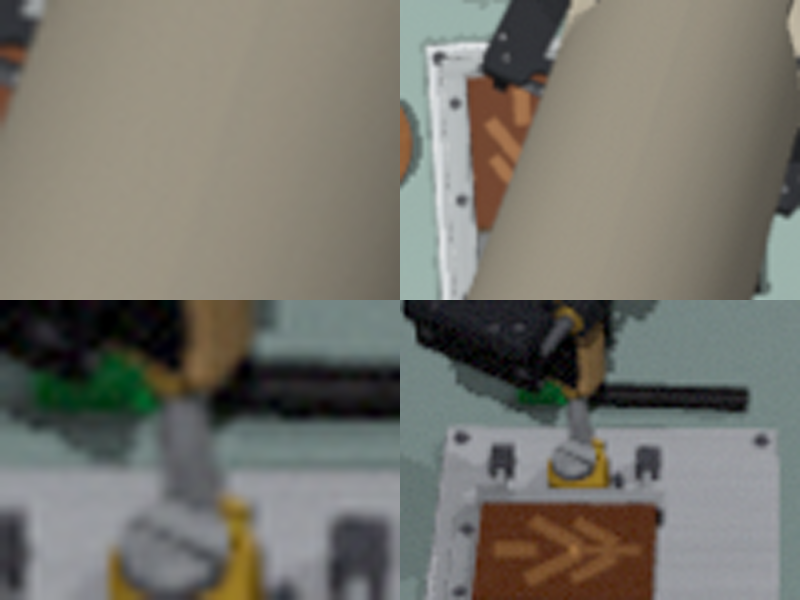

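The side crop shows the blade end at about (275,225.5), just over the head, whose centre is about (273.2,230). Joint 7 is at 1.45 and the turn would take it too near its limit. I'll give the driver a half turn in the air, since the blade is symmetric.

>>> arm_command(
  xyz=[
    [0, 0, 0.03],
    [0, 0, 0.04],
    [0, 0, 0.04],
    [0, 0, 0.04],
    [0, 0, 0.04],
    [0, 0, 0.04],
    [0, 0, 0.04],
    [0, 0, 0.04],
    [0, 0, 0.04],
    [0, 0, 0.04],
    [0, 0, 0.04],
    [0, 0, 0.04],
    [0, 0, 0.04],
    [0, 0, 0.04],
    [0, 0, 0.04],
  ],
  rot=[
    [0, 0, 0.1],
    [0, 0, 0.22],
    [0, 0, 0.34],
    [0, 0, 0.46],
    [0, 0, 0.58],
    [0, 0, 0.7],
    [0, 0, 0.82],
    [0, 0, 0.94],
    [0, 0, 1.06],
    [0, 0, 1.18],
    [0, 0, 1.3],
    [0, 0, 1.42],
    [0, 0, 1.54],
    [0, 0, 1.57],
    [0, 0, 1.57],
  ],
)

```text
time: 12.57
ee_pos: [0.5855, -0.1128, 0.1504]
eef_rot: [-0.483, 0.876, 0.005, -0.011]
ft_force: [-0.2, -0.3, -2.9]
width: 0.0216
grip_force: 50.0
```

>>> arm_command(
  xyz=[
    [0, 0, 0],
    [0, 0, 0],
    [0, 0, 0],
    [0, 0, 0],
    [0, 0, 0],
    [0, 0, 0],
    [0, 0, 0],
    [0, 0, 0],
    [0, 0, 0],
    [0, 0, 0],
    [0, 0, 0],
    [0, 0, 0],
    [0, 0, 0],
    [0, 0, 0],
    [0, 0, 0],
  ],
  rot=[
    [0, 0, 0.12],
    [0, 0, 0.24],
    [0, 0, 0.36],
    [0, 0, 0.48],
    [0, 0, 0.6],
    [0, 0, 0.72],
    [0, 0, 0.84],
    [0, 0, 0.96],
    [0, 0, 1.08],
    [0, 0, 1.2],
    [0, 0, 1.32],
    [0, 0, 1.44],
    [0, 0, 1.56],
    [0, 0, 1.57],
    [0, 0, 1.57],
  ],
)

```text
time: 13.82
ee_pos: [0.5647, -0.0094, 0.0691]
eef_rot: [0.816, -0.563, 0.104, 0.078]
ft_force: [-6.2, 4.6, 23.7]
width: 0.0217
grip_force: 50.0
```

```bash
python3 - <<'E'
from h import *
s=r.read_state(); print(s["ee_pos"],s["eef_rot"],s["joint_positions"],s["torque"],s["ft_force"])
print("tip pix FK",pix("side",[.5864,-.1126,.047]),"cam est pix",pix("side",[.589,-.113,.034]))
a=ray("side",275.2,225.5,.047);b=ray("side",273.2,230,.034);print(a,b,b-a+[.5864,-.1126,.047])
snap("side","side4.png")
for l in("driver_tip","cam_centre"):
  for d in r.spot_point(l,"side")[:2]: P=w("side",d["at"]);print(l,round(d["conf"],2),P.round(4),pix("side",P).round(1))
E
```

```text
[ 0.56465587 -0.00937307  0.06914269] [ 0.81606553 -0.56310733  0.10415213  0.07809936] [ 0.83558283  0.89403832 -1.46909515  1.81525225  1.14554636  1.47982418
  2.60230914] [-1.0899546   0.98479414 -0.50345855] [-6.20977799  4.62831134 23.71588065]
tip pix FK [274.75009768 223.84499609] cam est pix [273.94229371 227.38148308]
[ 0.58471839 -0.10759157  0.047     ] [ 0.58968297 -0.1047865   0.034     ] [ 0.59136458 -0.10979493  0.034     ]
driver_tip 0.96 [0.4593 0.383  0.0153] [312.3 448.1]
driver_tip 0.94 [0.3035 0.236  0.0188] [399.2 377.4]
```

The half turn was the wrong way: joint 7 reached its limit and the arm was pulled aside. I'll look before recovering.

```bash
python3 - <<'E'
from h import *
from scipy.spatial.transform import Rotation as Rt
snap("top","top5.png")
s=r.read_state(); print(s, Rt.from_quat(s["eef_rot"]).as_matrix().round(3))
t=cv2.imread("pics/top5.png"); s=cv2.imread("pics/side4.png")
f=lambda im,x,y,w,h:cv2.resize(im[y:y+h,x:x+w],(400,600),interpolation=cv2.INTER_CUBIC)
cv2.imwrite("pics/crop5.png",np.hstack([f(t,240,100,180,270),f(s,200,130,140,210)]))
E
```

```text
{'time': 14.0167, 'joint_positions': array([ 0.8359703 ,  0.89620272, -1.46912879,  1.81670331,  1.14401109,
        1.47799684,  2.60248644]), 'joint_vel': array([ 0.00712079,  0.00163847, -0.00013485, -0.01201403, -0.00464427,
        0.00438056, -0.00069282]), 'joint_torque': array([ 2.38947161e+00, -4.90286672e+01, -2.51248562e+01, -2.07698357e+01,
        1.78249408e+00,  7.04710130e-01,  2.13949039e-02]), 'ee_pos': array([ 0.56370482, -0.00830309,  0.0677176 ]), 'eef_rot': array([ 0.81659357, -0.56280195,  0.10226684,  0.0772684 ]), 'ft_force': array([-2.94533552,  5.20403194, 13.1199378 ]), 'torque': array([ 0.36448064,  0.41238895, -0.04878331]), 'grip_force': 49.98905522748828, 'width': 0.02172802804177178} [[ 0.346 -0.935  0.08 ]
 [-0.903 -0.355 -0.241]
 [ 0.254  0.011 -0.967]]
```

View pics/crop5.png

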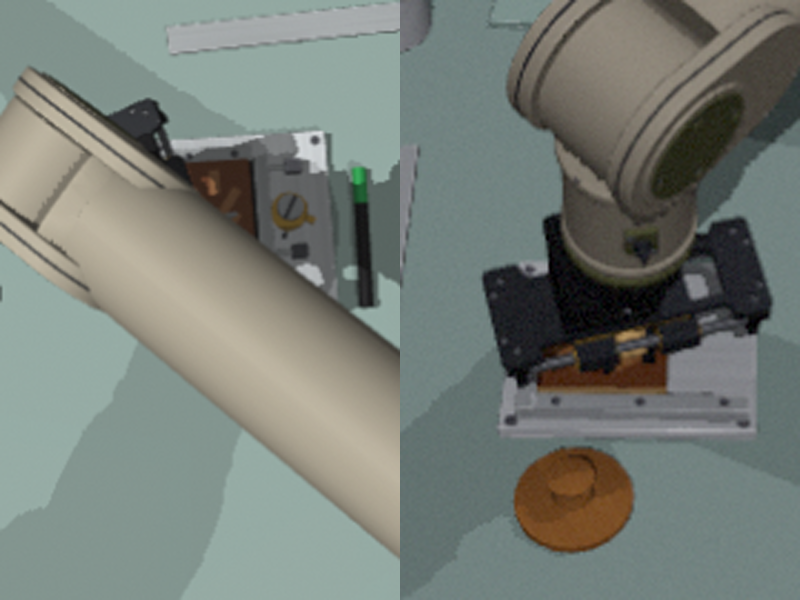

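>>> arm_command(
  xyz=[
    [0, 0, 0.04],
    [0, 0, 0.06],
    [0, 0, 0.08],
  ],
  rot=[
    [0, 0, -0.1],
    [0, 0, -0.2],
    [0, 0, -0.3],
  ],
)

```text
time: 14.27
ee_pos: [0.5631, -0.0096, 0.1481]
eef_rot: [0.721, -0.681, 0.089, 0.092]
ft_force: [1.1, 0.5, -1.8]
width: 0.0216
grip_force: 50.0
```

```bash
python3 - <<'E'
from h import *
from scipy.spatial.transform import Rotation as Rt
s=r.read_state(); print(s["joint_positions"],s["ee_pos"], Rt.from_quat(s["eef_rot"]).as_matrix().round(3),s["ft_force"])
E
```

```text
[ 0.80302436  0.77202774 -1.45847351  1.67597669  0.96390787  1.5938931
  2.42515126] [ 0.56313895 -0.00963054  0.14806238] [[ 0.057 -0.998  0.002]
 [-0.966 -0.055 -0.254]
 [ 0.253  0.012 -0.967]] [ 1.13029264  0.46067928 -1.82171701]
```

>>> arm_command(
  xyz=[
    [0, 0, 0.01],
    [0, 0, 0.02],
    [0, 0, 0.03],
    [0, -0.01, 0.03],
  ],
  rot=[
    [0.06, 0, -0.08],
    [0.13, 0, -0.15],
    [0.19, 0, -0.22],
    [0.255, 0, -0.3],
  ],
)

```text
time: 14.6
ee_pos: [0.5639, -0.0175, 0.1789]
eef_rot: [-0.619, 0.785, 0.013, -0.009]
ft_force: [0.4, 0.6, -2.3]
width: 0.0217
grip_force: 50.0
```

```bash
cat > st.py <<'E'
from h import *
from scipy.spatial.transform import Rotation as Rt
np.set_printoptions(precision=3,suppress=True)
s=r.read_state(); M=Rt.from_quat(s["eef_rot"]).as_matrix(); z=M[:,2]
print("q",s["joint_positions"],"p",s["ee_pos"],"z",z,"xyaw",np.degrees(np.arctan2(M[1,0],M[0,0])),"F",s["ft_force"],"M",s["torque"],"t",s["time"])
E
python3 st.py
```

```text
q [ 0.969  0.72  -1.46   1.608  0.695  1.492  2.365] p [ 0.564 -0.018  0.179] z [-0.031  0.009 -0.999] xyaw -103.49130900646495 F [ 0.393  0.574 -2.285] M [0.108 0.045 0.058] t 14.6
```

>>> arm_command(
  xyz=[
    [0, 0, 0.01],
    [0, -0.01, 0.02],
    [0, -0.02, 0.02],
    [0, -0.03, 0.02],
    [0, -0.04, 0.02],
    [0, -0.04, 0.02],
    [0, -0.04, 0.02],
    [0, -0.04, 0.02],
  ],
  rot=[
    [-0.01, -0.03, -0.1],
    [-0.01, -0.03, -0.2],
    [-0.01, -0.03, -0.3],
    [-0.01, -0.03, -0.4],
    [-0.01, -0.03, -0.5],
    [-0.01, -0.03, -0.6],
    [-0.01, -0.03, -0.7],
    [-0.01, -0.03, -0.7],
  ],
)

```text
time: 15.27
ee_pos: [0.5629, -0.0603, 0.1965]
eef_rot: [-0.31, 0.951, 0.003, 0.002]
ft_force: [0.1, -0.4, -1.4]
width: 0.0219
grip_force: 50.0
```

```bash
python3 st.py
```

```text
q [ 1.038  0.581 -1.363  1.612  0.569  1.418  1.822] p [ 0.563 -0.06   0.197] z [ 0.003  0.006 -1.   ] xyaw -143.8812319086658 F [ 0.126 -0.395 -1.424] M [ 0.008  0.044 -0.022] t 15.2667
```

>>> arm_command(
  xyz=[
    [0, 0, 0],
    [0, 0, 0],
    [0, 0, 0],
    [0, 0, 0],
    [0, 0, 0],
    [0, 0, 0],
    [0, 0, 0],
    [0, 0, 0],
    [0, 0, 0],
    [0, 0, 0],
    [0, 0, 0],
  ],
  rot=[
    [0, 0, -0.11],
    [0, 0, -0.22],
    [0, 0, -0.33],
    [0, 0, -0.44],
    [0, 0, -0.55],
    [0, 0, -0.66],
    [0, 0, -0.77],
    [0, 0, -0.88],
    [0, 0, -0.99],
    [0, 0, -1.07],
    [0, 0, -1.07],
  ],
)

```text
time: 16.18
ee_pos: [0.5628, -0.0594, 0.1964]
eef_rot: [0.215, 0.977, 0.001, 0.004]
ft_force: [0.8, -0.3, -1.5]
width: 0.022
grip_force: 50.0
```

```bash
python3 st.py; python3 - <<'E'
from h import *
snap("side","side6.png");snap("top","top6.png")
P=r.read_state()["ee_pos"]; print(pix("side",P),pix("side",P-[0,0,.067]),pix("top",P))
for l in("driver_tip","driver"):
 for c in("top","side"):
  for d in r.spot_point(l,c)[:3]: Q=w(c,d["at"]);print(l,c,round(d["conf"],2),Q.round(4),pix(c,Q).round(1))
t=cv2.imread("pics/top6.png"); s=cv2.imread("pics/side6.png")
f=lambda im,x,y,w,h:cv2.resize(im[y:y+h,x:x+w],(400,600),interpolation=cv2.INTER_CUBIC)
cv2.imwrite("pics/crop6.png",np.hstack([f(s,240,130,90,135),f(t,270,120,140,210)]))
E
```

```text
q [ 0.936  0.437 -1.15   1.622  0.409  1.342  0.866] p [ 0.563 -0.059  0.196] z [ 0.008  0.001 -1.   ] xyaw 155.1478605423366 F [ 0.779 -0.273 -1.507] M [-0.01  -0.007  0.01 ] t 16.1833
[279.37049408 194.82531842] [280.72261106 217.21250469] [348.96462816 188.51259968]
driver_tip top 0.82 [0.4541 0.3816 0.0154] [144.6 254. ]
driver_tip top 0.78 [0.301  0.2293 0.0183] [210.4 325.4]
driver_tip top 0.48 [ 0.5186 -0.0406  0.1507] [338.1 215.9]
driver_tip side 0.93 [0.3002 0.2338 0.0157] [400.7 377.1]
driver_tip side 0.82 [ 0.5233 -0.0395  0.1528] [298.1 217.7]
driver_tip side 0.69 [0.4606 0.3833 0.0123] [311.6 448.8]
driver top 0.98 [0.3211 0.2724 0.0157] [191.2 315.6]
driver top 0.74 [0.4222 0.3516 0.0168] [157.  268.6]
driver top 0.39 [ 0.545  -0.0512  0.1976] [344.6 197.7]
driver side 0.94 [0.4193 0.3557 0.0157] [335.7 434.6]
driver side 0.9 [0.3214 0.281  0.0148] [389.9 399.6]
driver side 0.72 [ 0.5426 -0.05    0.2   ] [288.7 197.4]
```

View pics/crop6.png

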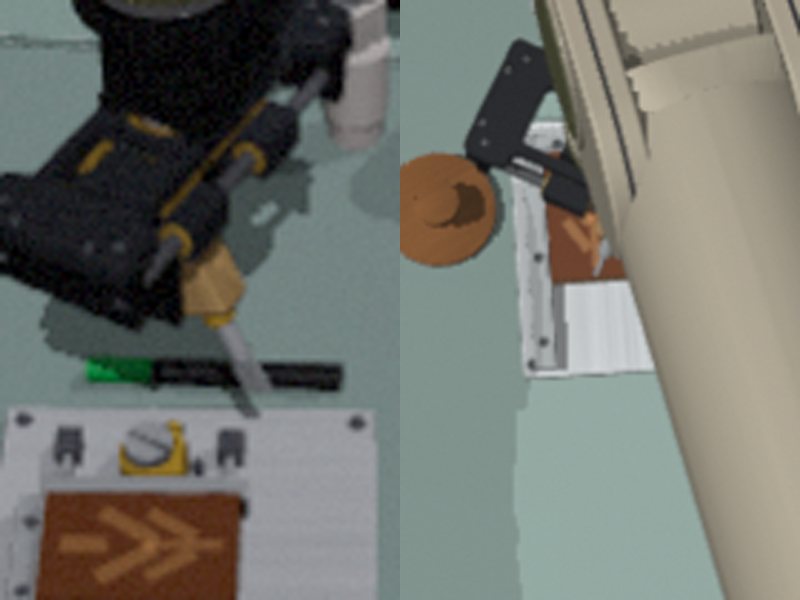

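The side crop shows the driver pivoted about 33° in the pads: the blade tip is at about side (297,222), leaning along tool +x. The block still lies home. I'll tilt the gripper to bring the driver upright, stand it in its hole and take it afresh.

>>> arm_command(
  xyz=[
    [0, 0, 0.01],
    [0, 0.01, 0.02],
    [-0.01, 0.03, 0.03],
    [-0.02, 0.05, 0.03],
    [-0.03, 0.07, 0.03],
    [-0.04, 0.09, 0.03],
    [-0.05, 0.11, 0.03],
    [-0.05, 0.11, 0.03],
  ],
  rot=[
    [-0.04, -0.087, 0],
    [-0.08, -0.174, 0],
    [-0.12, -0.261, 0],
    [-0.16, -0.348, 0],
    [-0.2, -0.435, 0],
    [-0.242, -0.523, 0],
    [-0.242, -0.523, 0],
    [-0.242, -0.523, 0],
  ],
)

```text
time: 17.15
ee_pos: [0.5122, 0.053, 0.2265]
eef_rot: [0.203, 0.935, -0.06, 0.284]
ft_force: [0.7, 1.2, -2.6]
width: 0.0218
grip_force: 50.0
```

```bash
python3 st.py; python3 - <<'E'
from h import *
from scipy.spatial.transform import Rotation as Rt
snap("side","side7.png");snap("top","top7.png")
s=r.read_state();P=s["ee_pos"];z=Rt.from_quat(s["eef_rot"]).as_matrix()[:,2]; G=P-.019*z; print("G",G,pix("side",G),pix("side",G-[0,0,.086]))
for l in("driver_tip","driver","driver_grip"):
 for c in("top","side"):
  for d in r.spot_point(l,c)[:3]:
   Q=w(c,d["at"]);
   if Q[2]>.08:print(l,c,round(d["conf"],2),Q.round(4),pix(c,Q).round(1),"rel G",(Q-G).round(4))
E
```

```text
q [ 0.974 -0.49  -1.154  2.118 -0.139  0.748  0.977] p [0.512 0.053 0.227] z [ 0.506 -0.228 -0.832] xyaw 155.4169176903302 F [ 0.684  1.231 -2.582] M [0.378 0.751 0.06 ] t 17.15
G [0.5012153  0.05797193 0.24127454] [304.12337578 224.75027135] [304.47078072 254.35415448]
driver top 0.53 [0.4922 0.0634 0.2149] [281.2 224.3] rel G [-0.009   0.0054 -0.0264]
driver_grip top 0.58 [0.4909 0.0621 0.2539] [280.1 221.7] rel G [-0.0103  0.0041  0.0126]
```

>>> arm_command(
  xyz=[
    [0, 0.03, 0],
    [-0.01, 0.06, 0],
    [-0.02, 0.09, -0.01],
    [-0.03, 0.12, -0.02],
    [-0.04, 0.15, -0.03],
    [-0.05, 0.18, -0.04],
    [-0.06, 0.205, -0.055],
    [-0.06, 0.213, -0.057],
    [-0.06, 0.213, -0.057],
  ],
  rot=[
    [0, 0, 0],
    [0, 0, 0],
    [0, 0, 0],
    [0, 0, 0],
    [0, 0, 0],
    [0, 0, 0],
    [0, 0, 0],
    [0, 0, 0],
    [0, 0, 0],
  ],
)

```text
time: 18.3
ee_pos: [0.436, 0.2449, 0.1859]
eef_rot: [0.201, 0.937, -0.047, 0.281]
ft_force: [-0.1, 0.1, -1.8]
width: 0.0216
grip_force: 50.0
```

```bash
python3 st.py; cat > dr.py <<'E'
from h import *
from scipy.spatial.transform import Rotation as Rt
import sys
n=sys.argv[1]
snap("side",f"s{n}.png");snap("top",f"t{n}.png")
s=r.read_state();P=s["ee_pos"];z=Rt.from_quat(s["eef_rot"]).as_matrix()[:,2]; G=P-.019*z; print("G",G.round(4))
for l in("driver_tip","driver","driver_grip"):
 for c in("top","side"):
  for d in r.spot_point(l,c)[:3]:
   Q=w(c,d["at"])
   if Q[2]>.03:print(l,c,round(d["conf"],2),Q.round(4),pix(c,Q).round(1),"rel G",(Q-G).round(4))
E
python3 dr.py 8; python3 - <<'E'
from h import *
t=cv2.imread("pics/t8.png"); s=cv2.imread("pics/s8.png")
f=lambda im,x,y,w,h:cv2.resize(im[y:y+h,x:x+w],(400,600),interpolation=cv2.INTER_CUBIC)
cv2.imwrite("pics/crop8.png",np.hstack([f(s,280,290,90,135),f(t,140,190,80,120)]))
E
```

```text
q [ 0.791 -0.497 -1.469  2.065  0.024  0.853  0.4  ] p [0.436 0.245 0.186] z [ 0.508 -0.201 -0.838] xyaw 155.257223127854 F [-0.088  0.059 -1.758] M [0.276 0.729 0.051] t 18.3
G [0.427  0.2473 0.2018]
driver top 0.51 [0.4157 0.2534 0.1754] [181.2 267.3] rel G [-0.0114  0.0061 -0.0264]
driver_grip top 0.64 [0.4144 0.2504 0.2114] [177.4 266.7] rel G [-0.0126  0.0031  0.0096]
```

View pics/crop8.png

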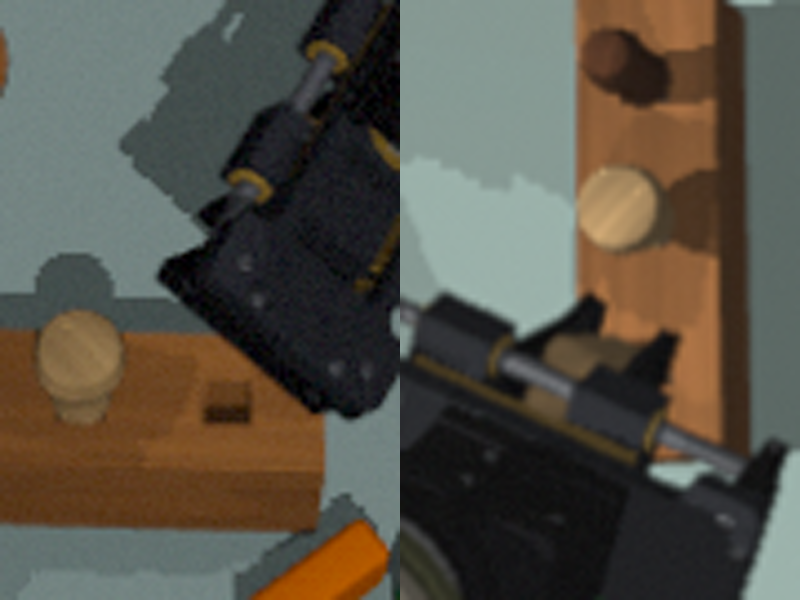

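The driver hangs vertical but the arm is at its joint limits here, because the tilt leans inwards. The empty hole shows at side (331,380.5). Instead I'll untilt and straighten the driver by nudging the blade against the stand's fixed +x end with a light grip.

>>> arm_command(
  xyz=[
    [0.01, 0, 0.02],
    [0.02, 0, 0.04],
    [0.03, 0, 0.05],
    [0.04, 0, 0.055],
    [0.06, 0, 0.055],
    [0.09, 0, 0.055],
    [0.12, 0.01, 0.055],
    [0.15, 0.01, 0.055],
    [0.18, 0.02, 0.055],
    [0.21, 0.02, 0.055],
    [0.235, 0.025, 0.055],
    [0.235, 0.025, 0.055],
    [0.235, 0.025, 0.055],
  ],
  rot=[
    [0.03, 0.08, 0],
    [0.06, 0.16, 0],
    [0.1, 0.24, 0],
    [0.13, 0.32, 0],
    [0.16, 0.4, 0],
    [0.19, 0.48, 0],
    [0.213, 0.537, 0],
    [0.213, 0.537, 0],
    [0.213, 0.537, 0],
    [0.213, 0.537, 0],
    [0.213, 0.537, 0],
    [0.213, 0.537, 0],
    [0.213, 0.537, 0],
  ],
)

```text
time: 19.78
ee_pos: [0.453, 0.1886, 0.2906]
eef_rot: [0.21, 0.978, 0.009, 0.016]
ft_force: [-0.5, -0.1, -0.4]
width: 0.0213
grip_force: 50.0
```

```bash
python3 st.py; python3 dr.py 9; python3 -c "
from h import *
print('hole side',ray('side',331.3,380.5,.062))"
```

```text
q [ 1.44  -0.499 -1.468  1.675 -0.509  1.492  1.158] p [0.453 0.189 0.291] z [ 0.036  0.012 -0.999] xyaw 155.7621787461399 F [-0.477 -0.065 -0.432] M [-0.037  0.006 -0.029] t 19.7833
G [0.4524 0.188  0.3097]
driver_tip side 0.64 [0.417  0.2077 0.2487] [347.5 293.5] rel G [-0.0354  0.0197 -0.061 ]
driver_grip side 0.71 [0.4466 0.1924 0.3237] [331.3 256.1] rel G [-0.0059  0.0043  0.0141]
hole side [0.43360976 0.27279584 0.062     ]
```

>>> arm_command(
  xyz=[
    [0.02, 0.02, 0],
    [0.04, 0.04, 0],
    [0.06, 0.06, 0],
    [0.08, 0.09, 0],
    [0.08, 0.12, 0],
    [0.08, 0.15, 0],
    [0.08, 0.18, 0],
    [0.08, 0.2, 0],
  ],
  rot=[
    [0, 0.03, 0],
    [0, 0.03, 0],
    [0, 0.03, 0],
    [0, 0.03, 0],
    [0, 0.03, 0],
    [0, 0.03, 0],
    [0, 0.03, 0],
    [0, 0.03, 0],
  ],
)

```text
time: 20.85
ee_pos: [0.4204, 0.2708, 0.3174]
eef_rot: [0.21, 0.977, 0.019, 0.014]
ft_force: [-0.7, -0.6, -1.0]
width: 0.0216
grip_force: 50.0
```

```bash
python3 st.py
```

```text
q [ 1.297 -0.499 -1.468  1.613 -0.521  1.542  0.984] p [0.42  0.271 0.317] z [ 0.036  0.031 -0.999] xyaw 155.7230713208454 F [-0.672 -0.562 -0.952] M [-0.04   0.01   0.014] t 20.85
```

>>> arm_command(
  xyz=[
    [-0.02, 0.03, 0],
    [-0.04, 0.06, 0],
    [-0.06, 0.09, 0],
    [-0.08, 0.12, 0],
    [-0.1, 0.15, 0],
    [-0.12, 0.18, 0],
    [-0.14, 0.21, 0],
    [-0.16, 0.24, 0],
    [-0.18, 0.26, 0],
    [-0.2, 0.28, 0],
    [-0.22, 0.3, 0],
    [-0.24, 0.31, 0],
  ],
  rot=[
    [0, 0, 0],
    [0, 0, 0],
    [0, 0, 0],
    [0, 0, 0],
    [0, 0, 0],
    [0, 0, 0],
    [0, 0, 0],
    [0, 0, 0],
    [0, 0, 0],
    [0, 0, 0],
    [0, 0, 0],
    [0, 0, 0],
  ],
)

```text
time: 21.85
ee_pos: [0.1752, 0.4818, 0.3326]
eef_rot: [0.21, 0.977, 0.036, 0.016]
ft_force: [0.4, 0.8, -1.1]
width: 0.0217
grip_force: 50.0
```

```bash
python3 st.py
```

```text
q [ 0.641 -0.499 -1.469  1.58  -0.504  1.533  0.313] p [0.175 0.482 0.333] z [ 0.047  0.063 -0.997] xyaw 155.75282070794398 F [ 0.414  0.826 -1.091] M [-0.124  0.026 -0.012] t 21.85
```

>>> arm_command(
  xyz=[
    [-0.04, 0.015, 0],
    [-0.08, 0.025, 0],
    [-0.12, 0.035, 0],
    [-0.16, 0.04, 0],
    [-0.2, 0.04, 0],
    [-0.24, 0.035, 0],
    [-0.28, 0.03, 0],
    [-0.32, 0.015, 0],
    [-0.36, 0, 0],
    [-0.4, -0.02, 0],
    [-0.43, -0.04, 0],
  ],
  rot=[
    [0, 0, 0],
    [0, 0, 0],
    [0, 0, 0],
    [0, 0, 0],
    [0, 0, 0],
    [0, 0, 0],
    [0, 0, 0],
    [0, 0, 0],
    [0, 0, 0],
    [0, 0, 0],
    [0, 0, 0],
  ],
)

```text
time: 22.77
ee_pos: [-0.2495, 0.433, 0.334]
eef_rot: [0.209, 0.977, 0.039, 0.013]
ft_force: [-1.0, 1.3, -1.7]
width: 0.0216
grip_force: 50.0
```

```bash
python3 st.py
```

```text
q [-0.264 -0.499 -1.469  1.576 -0.443  1.553 -0.593] p [-0.25   0.433  0.334] z [ 0.043  0.07  -0.997] xyaw 155.77110359920388 F [-1.023  1.319 -1.733] M [-0.09   0.142 -0.009] t 22.7667
```

>>> arm_command(
  xyz=[
    [0.02, 0.03, -0.01],
    [0.04, 0.06, -0.02],
    [0.07, 0.085, -0.03],
    [0.1, 0.11, -0.04],
    [0.135, 0.13, -0.04],
    [0.17, 0.15, -0.04],
    [0.21, 0.165, -0.04],
    [0.25, 0.18, -0.04],
    [0.29, 0.19, -0.04],
    [0.33, 0.195, -0.04],
    [0.37, 0.195, -0.04],
    [0.41, 0.19, -0.04],
    [0.45, 0.18, -0.04],
    [0.49, 0.17, -0.04],
    [0.52, 0.15, -0.04],
    [0.55, 0.13, -0.04],
    [0.58, 0.11, -0.04],
    [0.61, 0.09, -0.04],
    [0.64, 0.07, -0.04],
    [0.67, 0.05, -0.04],
  ],
  rot=[
    [-0.07, 0.04, 0],
    [-0.07, 0.04, 0],
    [-0.07, 0.04, 0],
    [-0.07, 0.04, 0],
    [-0.07, 0.04, 0],
    [-0.07, 0.04, 0],
    [-0.07, 0.04, 0],
    [-0.07, 0.04, 0],
    [-0.07, 0.04, 0],
    [-0.07, 0.04, 0],
    [-0.07, 0.04, 0],
    [-0.07, 0.04, 0],
    [-0.07, 0.04, 0],
    [-0.07, 0.04, 0],
    [-0.07, 0.04, 0],
    [-0.07, 0.04, 0],
    [-0.07, 0.04, 0],
    [-0.07, 0.04, 0],
    [-0.07, 0.04, 0],
    [-0.07, 0.04, 0],
  ],
)

```text
time: 24.43
ee_pos: [0.2633, 0.4185, 0.321]
eef_rot: [0.21, 0.978, 0.013, 0.006]
ft_force: [0.8, 0.1, -2.0]
width: 0.0217
grip_force: 50.0
```

```bash
python3 st.py
```

```text
q [ 0.857 -0.499 -1.468  1.605 -0.505  1.562  0.541] p [0.263 0.418 0.321] z [ 0.018  0.023 -1.   ] xyaw 155.78350174617177 F [ 0.834  0.12  -1.962] M [-0.063  0.053 -0.05 ] t 24.4333
```

>>> arm_command(
  xyz=[
    [0, 0, 0],
    [0, 0, 0],
    [0, 0, 0],
    [0, 0, 0],
    [0, 0, 0],
    [0, 0, 0],
    [0, 0, 0],
    [0, 0, 0],
    [0, 0, 0],
    [0, 0, 0],
    [0, 0, 0],
    [0, 0, 0],
  ],
  rot=[
    [0, 0, -0.12],
    [0, 0, -0.24],
    [0, 0, -0.36],
    [0, 0, -0.48],
    [0, 0, -0.6],
    [0, 0, -0.72],
    [0, 0, -0.84],
    [0, 0, -0.96],
    [0, 0, -1.08],
    [0, 0, -1.2],
    [0, 0, -1.32],
    [0, 0, -1.44],
  ],
)

```text
time: 25.43
ee_pos: [0.2585, 0.4132, 0.3224]
eef_rot: [0.804, 0.594, 0.009, 0.012]
ft_force: [0.1, -0.4, -1.9]
width: 0.0218
grip_force: 50.0
```

```bash
python3 st.py
```

```text
q [ 0.838 -0.499 -1.469  1.601 -0.473  1.575 -0.926] p [0.258 0.413 0.322] z [ 0.029 -0.009 -1.   ] xyaw 72.94570968458301 F [ 0.062 -0.361 -1.893] M [-0.089  0.109 -0.056] t 25.4333
```

>>> arm_command(
  xyz=[
    [0.02, -0.03, 0],
    [0.04, -0.06, 0],
    [0.06, -0.095, 0],
    [0.08, -0.13, 0],
    [0.1, -0.165, 0],
    [0.12, -0.2, 0],
    [0.14, -0.235, 0],
    [0.16, -0.27, 0],
    [0.18, -0.305, 0],
    [0.2, -0.34, 0],
    [0.22, -0.375, 0],
    [0.24, -0.41, -0.01],
    [0.26, -0.44, -0.02],
    [0.28, -0.46, -0.03],
    [0.3, -0.48, -0.04],
    [0.32, -0.48, -0.05],
  ],
  rot=[
    [0, 0, 0],
    [0, 0, 0],
    [0, 0, 0],
    [0, 0, 0],
    [0, 0, 0],
    [0, 0, 0],
    [0, 0, 0],
    [0, 0, 0],
    [0, 0, 0],
    [0, 0, 0],
    [0, 0, 0],
    [0, 0, 0],
    [0, 0, 0],
    [0, 0, 0],
    [0, 0, 0],
    [0, 0, 0],
  ],
)

```text
time: 26.77
ee_pos: [0.5803, -0.0729, 0.2702]
eef_rot: [0.805, 0.593, 0.008, 0.012]
ft_force: [0.5, -1.2, 0.4]
width: 0.0215
grip_force: 50.0
```

```bash
python3 st.py
```

```text
q [ 0.875  0.375 -1.065  1.482  0.342  1.452 -0.493] p [ 0.58  -0.073  0.27 ] z [ 0.026 -0.009 -1.   ] xyaw 72.80785477318511 F [ 0.488 -1.162  0.447] M [-0.155  0.115 -0.045] t 26.7667
```

>>> arm_command(
  xyz=[
    [0.04, -0.01, 0],
    [0.08, -0.02, 0],
    [0.12, -0.025, 0],
    [0.16, -0.03, 0],
    [0.18, -0.03, 0],
    [0.19, 0.005, 0],
    [0.19, 0.04, 0],
    [0.19, 0.08, 0],
    [0.19, 0.12, 0],
    [0.18, 0.16, 0],
    [0.175, 0.2, 0],
    [0.165, 0.24, 0],
    [0.15, 0.28, 0],
    [0.13, 0.31, 0],
    [0.13, 0.31, 0],
  ],
  rot=[
    [0, 0.03, 0],
    [0, 0.03, 0],
    [0, 0.03, 0],
    [0, 0.03, 0],
    [0, 0.03, 0],
    [0, 0.03, 0],
    [0, 0.03, 0],
    [0, 0.03, 0],
    [0, 0.03, 0.05],
    [0, 0.03, 0.1],
    [0, 0.03, 0.15],
    [0, 0.03, 0.2],
    [0, 0.03, 0.25],
    [0, 0.03, 0.3],
    [0, 0.03, 0.35],
  ],
)

```text
time: 28.02
ee_pos: [0.7033, 0.2532, 0.2718]
eef_rot: [0.681, 0.732, -0.001, -0.001]
ft_force: [-0.9, 0.8, -0.8]
width: 0.0219
grip_force: 50.0
```

```bash
python3 st.py
```

```text
q [ 0.054  0.777 -0.986  0.924  0.628  1.695 -0.609] p [0.703 0.253 0.272] z [-0.003  0.    -1.   ] xyaw 94.12911122386755 F [-0.91   0.833 -0.776] M [ 0.081  0.111 -0.021] t 28.0167
```

The arm is unclamped again. Now I go to the stand's -y side face.

>>> arm_command(
  xyz=[
    [-0.02, -0.03, 0],
    [-0.05, -0.055, 0],
    [-0.085, -0.065, 0],
    [-0.12, -0.065, 0],
    [-0.15, -0.065, -0.01],
    [-0.183, -0.065, -0.03],
    [-0.183, -0.065, -0.06],
    [-0.183, -0.065, -0.095],
    [-0.183, -0.065, -0.13],
    [-0.183, -0.065, -0.16],
    [-0.183, -0.065, -0.185],
    [-0.183, -0.065, -0.195],
  ],
  rot=[
    [0, 0, 0],
    [0, 0, 0],
    [0, 0, 0],
    [0, 0, 0],
    [0, 0, 0],
    [0, 0, 0],
    [0, 0, 0],
    [0, 0, 0],
    [0, 0, 0],
    [0, 0, 0],
    [0, 0, 0],
    [0, 0, 0],
  ],
)

```text
time: 29.02
ee_pos: [0.5246, 0.1769, 0.0735]
eef_rot: [0.687, 0.727, -0.003, -0.0]
ft_force: [0.2, -1.1, -2.0]
width: 0.0219
grip_force: 50.0
```

```bash
python3 st.py; python3 dr.py 10
```

```text
q [ 0.447  0.552 -1.072  1.772  0.531  1.148 -0.737] p [0.525 0.177 0.074] z [-0.004 -0.005 -1.   ] xyaw 93.25871651322498 F [ 0.153 -1.065 -2.048] M [-0.075  0.121 -0.032] t 29.0167
G [0.5254 0.1776 0.0947]
driver_tip side 0.54 [0.5231 0.2196 0.0321] [286.2 358.5] rel G [-0.0023  0.0421 -0.0627]
driver side 0.56 [0.5193 0.197  0.0773] [288.7 336.6] rel G [-0.0061  0.0194 -0.0174]
driver_grip side 0.58 [0.5243 0.1799 0.1084] [286.5 320. ] rel G [-0.0011  0.0023  0.0137]
```

>>> arm_command(
  xyz=[
    [0, 0, 0],
    [0, 0.004, 0],
    [0, 0.008, 0],
    [0, 0.011, 0],
    [0, 0.014, 0],
    [0, 0.017, 0],
    [0, 0.02, 0],
    [0, 0.023, 0],
    [0, 0.026, 0],
    [0, 0.029, 0],
    [0, 0.032, 0],
  ],
  rot=[
    [0, 0, 0],
    [0, 0, 0],
    [0, 0, 0],
    [0, 0, 0],
    [0, 0, 0],
    [0, 0, 0],
    [0, 0, 0],
    [0, 0, 0],
    [0, 0, 0],
    [0, 0, 0],
    [0, 0, 0],
  ],
  grip=0,
  squeeze=7,
)

```text
time: 30.33
ee_pos: [0.5262, 0.2097, 0.0771]
eef_rot: [0.687, 0.727, -0.001, 0.001]
ft_force: [1.2, -3.2, 0.9]
width: 0.0221
grip_force: 7.0
```

```bash
python3 st.py; python3 dr.py 11
```

```text
q [ 0.375  0.57  -1.064  1.74   0.543  1.162 -0.793] p [0.526 0.21  0.077] z [ 0.    -0.004 -1.   ] xyaw 93.28262017063648 F [ 1.183 -3.232  0.94 ] M [-0.802  0.077 -0.009] t 30.3333
G [0.5261 0.2104 0.0961]
driver top 0.32 [ 0.5872 -0.1132  0.0355] [370.2 193.6] rel G [ 0.0611 -0.3236 -0.0606]
driver side 0.85 [0.5206 0.2282 0.0823] [286.1 350. ] rel G [-0.0055  0.0179 -0.0138]
driver_grip side 0.53 [0.5235 0.2121 0.1119] [284.9 334.1] rel G [-0.0025  0.0017  0.0158]
```

>>> arm_command(
  xyz=[
    [0, 0.003, 0],
    [0, 0.006, 0],
    [0, 0.009, 0],
    [0, 0.012, 0],
    [0, 0.015, 0],
    [0, 0.017, 0],
  ],
  rot=[
    [0, 0, 0],
    [0, 0, 0],
    [0, 0, 0],
    [0, 0, 0],
    [0, 0, 0],
    [0, 0, 0],
  ],
)

```text
time: 31.23
ee_pos: [0.5261, 0.2271, 0.0771]
eef_rot: [0.686, 0.727, -0.001, 0.001]
ft_force: [0.3, -1.9, -0.4]
width: 0.022
grip_force: 7.0
```

```bash
python3 st.py; python3 dr.py 12
```

```text
q [ 0.335  0.582 -1.058  1.723  0.551  1.169 -0.821] p [0.526 0.227 0.077] z [ 0.    -0.003 -1.   ] xyaw 93.31826449611847 F [ 0.295 -1.855 -0.378] M [-0.728  0.032  0.027] t 31.2333
G [0.526  0.2273 0.0961]
driver side 0.68 [0.5225 0.2325 0.0801] [284.8 352.6] rel G [-0.0035  0.0052 -0.016 ]
driver_grip side 0.66 [0.5227 0.232  0.1097] [284.1 344.4] rel G [-0.0033  0.0047  0.0136]
```

>>> arm_command(
  xyz=[
    [0, 0.001, 0],
    [0, 0.002, 0],
    [0, 0.003, 0],
    [0, 0.003, 0],
  ],
  rot=[
    [0, 0, 0],
    [0, 0, 0],
    [0, 0, 0],
    [0, 0, 0],
  ],
)

```text
time: 31.97
ee_pos: [0.5262, 0.2295, 0.0771]
eef_rot: [0.687, 0.727, -0.001, 0.001]
ft_force: [0.1, -1.1, -0.8]
width: 0.0218
grip_force: 7.0
```

```bash
python3 st.py; python3 dr.py 13; python3 - <<'E'
from h import *
s=cv2.imread("pics/s13.png")
cv2.imwrite("pics/crop13.png",cv2.resize(s[300:405,225:365],(800,600),interpolation=cv2.INTER_CUBIC))
E
```

```text
q [ 0.329  0.584 -1.057  1.72   0.552  1.171 -0.826] p [0.526 0.229 0.077] z [ 0.    -0.004 -1.   ] xyaw 93.29019485778551 F [ 0.066 -1.15  -0.842] M [-0.678  0.04   0.042] t 31.9667
G [0.5262 0.2295 0.0961]
driver side 0.79 [0.5213 0.2362 0.0793] [285.3 354.6] rel G [-0.0049  0.0067 -0.0168]
driver_grip side 0.71 [0.5259 0.2338 0.109 ] [282.3 345.3] rel G [-0.0003  0.0043  0.0129]
```

View pics/crop13.png

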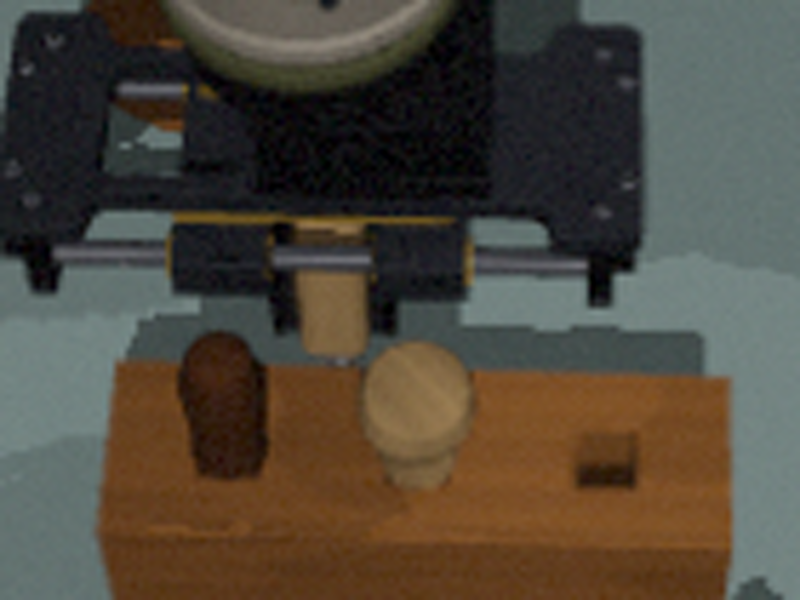

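The side crop shows the handle upright in the fingers and the empty hole at (331,380.5). I'll lift, go round the gouge to the hole and measure there.

>>> arm_command(
  xyz=[
    [0, 0, 0],
    [0, -0.01, 0.01],
    [0, -0.025, 0.03],
    [0, -0.025, 0.06],
    [-0.03, -0.025, 0.075],
    [-0.065, -0.025, 0.075],
    [-0.0925, -0.015, 0.075],
    [-0.0925, 0.01, 0.075],
    [-0.0925, 0.03, 0.075],
    [-0.0925, 0.0345, 0.075],
    [-0.0925, 0.0345, 0.075],
  ],
  rot=[
    [0, 0, 0],
    [0, 0, 0],
    [0, 0, 0],
    [0, 0, 0],
    [0, 0, 0],
    [0, 0, 0],
    [0, 0, 0],
    [0, 0, 0],
    [0, 0, 0],
    [0, 0, 0],
    [0, 0, 0],
  ],
  grip=0,
  squeeze=20,
)

```text
time: 33.28
ee_pos: [0.4329, 0.266, 0.1523]
eef_rot: [0.685, 0.728, -0.001, 0.001]
ft_force: [0.7, -1.2, -2.2]
width: 0.0219
grip_force: 20.0
```

```bash
python3 st.py; python3 dr.py 14; python3 dr.py 15
```

```text
q [ 0.416  0.364 -1.23   1.81   0.366  1.228 -0.86 ] p [0.433 0.266 0.152] z [ 0.    -0.002 -1.   ] xyaw 93.48079778957592 F [ 0.728 -1.171 -2.216] M [-0.068  0.035  0.082] t 33.2833
G [0.4335 0.264  0.1709]
driver_tip side 0.63 [0.4327 0.274  0.1012] [332.5 371.4] rel G [-0.0008  0.01   -0.0696]
driver side 0.56 [0.429  0.2712 0.1544] [335.8 355.8] rel G [-0.0045  0.0072 -0.0164]
driver_grip side 0.79 [0.4301 0.2685 0.1832] [335.9 346. ] rel G [-0.0034  0.0045  0.0123]
G [0.4338 0.2638 0.1711]
driver_tip side 0.54 [0.4315 0.2719 0.0993] [333.2 370.9] rel G [-0.0022  0.0081 -0.0717]
driver top 0.29 [0.4964 0.2749 0.0656] [186.8 232.2] rel G [ 0.0626  0.0111 -0.1055]
driver side 0.79 [0.4307 0.2675 0.1517] [334.9 354.6] rel G [-0.0031  0.0037 -0.0194]
driver_grip top 0.34 [0.4946 0.2742 0.0619] [187.6 233.3] rel G [ 0.0608  0.0104 -0.1091]
driver_grip side 0.77 [0.4304 0.2671 0.1835] [335.8 345.2] rel G [-0.0034  0.0033  0.0125]
```

The tip at (0.432,0.273) lines up with the hole at (0.4336,0.2728), so I lower in two stages.

>>> arm_command(
  xyz=[
    [0.001, 0, -0.015],
    [0.001, 0, -0.03],
    [0.001, 0, -0.036],
    [0.001, 0, -0.042],
    [0.001, 0, -0.048],
    [0.001, 0, -0.054],
  ],
  rot=[
    [0, 0, 0],
    [0, 0, 0],
    [0, 0, 0],
    [0, 0, 0],
    [0, 0, 0],
    [0, 0, 0],
  ],
)

```text
time: 34.58
ee_pos: [0.4347, 0.2641, 0.0977]
eef_rot: [0.686, 0.727, -0.001, 0.001]
ft_force: [0.3, -0.8, -1.0]
width: 0.0216
grip_force: 20.0
```

>>> arm_command(
  xyz=[
    [0, 0, -0.008],
    [0, 0, -0.016],
    [0, 0, -0.022],
    [0, 0, -0.026],
    [0, 0, -0.026],
  ],
  rot=[
    [0, 0, 0],
    [0, 0, 0],
    [0, 0, 0],
    [0, 0, 0],
    [0, 0, 0],
  ],
)

```text
time: 35.0
ee_pos: [0.4342, 0.2639, 0.0712]
eef_rot: [0.686, 0.727, -0.002, 0.001]
ft_force: [0.2, -0.3, -1.4]
width: 0.0218
grip_force: 20.0
```

>>> arm_command(
  xyz=[
    [0, 0, 0],
    [0, 0, 0],
    [0, 0, 0],
    [0, 0, 0],
  ],
  rot=[
    [0, 0, 0],
    [0, 0, 0],
    [0, 0, 0],
    [0, 0, 0],
  ],
  grip=0.4,
)

```text
time: 35.33
ee_pos: [0.4349, 0.2642, 0.0725]
eef_rot: [0.687, 0.727, -0.001, 0.001]
ft_force: [-0.7, -0.3, 0.3]
width: 0.0337
grip_force: 0.0
```

```bash
python3 st.py; python3 dr.py 16
```

```text
q [ 0.327  0.467 -1.138  1.889  0.481  1.096 -0.944] p [0.435 0.264 0.072] z [ 0.001 -0.003 -1.   ] xyaw 93.29177924130441 F [-0.681 -0.321  0.326] M [-0.12   0.064 -0.011] t 35.3333
G [0.4348 0.2642 0.0913]
driver_tip top 0.53 [0.5542 0.2763 0.0593] [188.  205.7] rel G [ 0.1194  0.0121 -0.032 ]
driver side 0.56 [0.4312 0.2674 0.0657] [332.8 377. ] rel G [-0.0036  0.0032 -0.0257]
driver_grip side 0.56 [0.4291 0.2716 0.0979] [334.5 371.2] rel G [-0.0057  0.0074  0.0066]
```

>>> arm_command(
  xyz=[
    [0, 0.003, 0.004],
    [0, 0.006, 0.007],
    [0, 0.006, 0.007],
  ],
  rot=[
    [0, 0, 0],
    [0, 0, 0],
    [0, 0, 0],
  ],
)

```text
time: 35.98
ee_pos: [0.4348, 0.2712, 0.08]
eef_rot: [0.686, 0.727, -0.0, 0.001]
ft_force: [0.1, -1.0, 0.5]
width: 0.0349
grip_force: 0.0
```

>>> arm_command(
  xyz=[
    [0, 0, 0],
    [0, 0, 0],
    [0, 0, 0],
    [0, 0, 0],
  ],
  rot=[
    [0, 0, 0],
    [0, 0, 0],
    [0, 0, 0],
    [0, 0, 0],
  ],
  grip=0,
  squeeze=8,
)

```text
time: 36.32
ee_pos: [0.4346, 0.2699, 0.079]
eef_rot: [0.686, 0.727, -0.001, 0.001]
ft_force: [0.2, -0.3, -0.3]
width: 0.0219
grip_force: 8.0
```

>>> arm_command(
  xyz=[
    [0, 0, 0],
    [0, 0, 0.02],
    [0, 0, 0.05],
    [0, 0, 0.075],
    [0, 0, 0.09],
    [0, 0, 0.09],
  ],
  rot=[
    [0, 0, 0],
    [0, 0, 0],
    [0, 0, 0],
    [0, 0, 0],
    [0, 0, 0],
    [0, 0, 0],
  ],
  squeeze=55,
)

```text
time: 36.82
ee_pos: [0.4358, 0.2711, 0.1719]
eef_rot: [0.687, 0.727, 0.001, 0.002]
ft_force: [-0.0, 0.5, -2.2]
width: 0.0217
grip_force: 55.0
```

```bash
python3 st.py; python3 dr.py 17; python3 dr.py 18
```

```text
q [ 0.416  0.352 -1.24   1.777  0.353  1.263 -0.857] p [0.436 0.271 0.172] z [ 0.004 -0.002 -1.   ] xyaw 93.28606562070485 F [-0.024  0.453 -2.16 ] M [-0.081 -0.015 -0.055] t 36.8167
G [0.4348 0.2698 0.1877]
driver_tip top 0.57 [0.427  0.2711 0.1011] [182.8 264. ] rel G [-0.0078  0.0014 -0.0866]
driver_tip side 0.88 [0.4352 0.2718 0.1057] [331.2 369.1] rel G [ 0.0004  0.0021 -0.082 ]
driver top 0.45 [0.4347 0.2696 0.1544] [176.2 258. ] rel G [-0.     -0.0001 -0.0333]
driver_grip top 0.55 [0.4319 0.2697 0.1895] [170.8 258. ] rel G [-0.0029 -0.0001  0.0018]
driver_grip top 0.38 [0.4289 0.2712 0.1017] [182.7 263. ] rel G [-0.0059  0.0014 -0.086 ]
driver_grip side 0.9 [0.4302 0.2733 0.1894] [335.8 346.7] rel G [-0.0045  0.0035  0.0017]
G [0.4345 0.2701 0.1877]
driver_tip top 0.4 [0.4292 0.2675 0.0989] [184.9 263. ] rel G [-0.0053 -0.0026 -0.0888]
driver_tip side 0.61 [0.4336 0.2711 0.098 ] [332.  370.7] rel G [-0.0009  0.001  -0.0897]
driver top 0.59 [0.4312 0.271  0.1518] [175.8 259.9] rel G [-0.0032  0.0009 -0.0359]
driver side 0.84 [0.4304 0.2712 0.1521] [334.9 356.4] rel G [-0.004   0.0011 -0.0356]
driver_grip top 0.47 [0.4323 0.2667 0.1887] [172.5 257.8] rel G [-0.0022 -0.0034  0.001 ]
driver_grip side 0.53 [0.4318 0.2711 0.1884] [334.9 345.8] rel G [-0.0027  0.001   0.0007]
```

The grasp is good, with the tip straight below the pads. Now to the cam, turning the blade to the slot's angle on the way.

>>> arm_command(
  xyz=[
    [0.03, -0.03, 0],
    [0.055, -0.06, 0],
    [0.075, -0.095, 0],
    [0.09, -0.13, 0],
    [0.1, -0.17, 0],
    [0.11, -0.21, 0],
    [0.12, -0.25, 0],
    [0.13, -0.29, 0],
    [0.14, -0.33, 0],
    [0.15, -0.365, 0],
    [0.1545, -0.383, -0.01],
    [0.1545, -0.383, -0.03],
    [0.1545, -0.383, -0.045],
    [0.1545, -0.383, -0.054],
    [0.1545, -0.383, -0.057],
  ],
  rot=[
    [0, 0, 0.08],
    [0, 0, 0.16],
    [0, 0, 0.24],
    [0, 0, 0.33],
    [0, 0, 0.42],
    [0, 0, 0.51],
    [0, 0, 0.6],
    [0, 0, 0.69],
    [0, 0, 0.78],
    [0, 0, 0.87],
    [0, 0, 0.96],
    [0, 0, 1.03],
    [0, 0, 1.065],
    [0, 0, 1.065],
    [0, 0, 1.065],
  ],
)

```text
time: 38.87
ee_pos: [0.5882, -0.1119, 0.1104]
eef_rot: [0.222, 0.975, -0.0, 0.001]
ft_force: [-0.4, 0.7, -0.9]
width: 0.0217
grip_force: 55.0
```

```bash
python3 st.py; cat > tp.py <<'E'
from h import *
snap("side","sx.png")
for i in range(2):
  for l in("driver_tip","cam_centre"):
    for d in r.spot_point(l,"side")[:2]:
      Q=w("side",d["at"])
      if np.linalg.norm(Q[:2]-[.59,-.113])<.03: print(l,round(d["conf"],2),Q.round(4),pix("side",Q).round(1))
print(r.read_state()["ee_pos"].round(4))
E
python3 tp.py
```

```text
q [ 1.005  0.719 -1.257  1.623  0.703  1.326  0.761] p [ 0.588 -0.112  0.11 ] z [ 0.001 -0.001 -1.   ] xyaw 154.2984820887866 F [-0.406  0.683 -0.856] M [0.016 0.055 0.018] t 38.8667
driver_tip 0.67 [ 0.5883 -0.1103  0.0434] [273.9 225.6]
cam_centre 0.83 [ 0.5875 -0.1112  0.0315] [274.6 228.7]
driver_tip 0.67 [ 0.5883 -0.1103  0.0434] [273.9 225.6]
cam_centre 0.83 [ 0.5875 -0.1112  0.0315] [274.6 228.7]
[ 0.5896 -0.1123  0.1131]
```

>>> arm_command(
  xyz=[
    [0, 0, -0.005],
    [0, 0, -0.008],
    [0, 0, -0.01],
    [0, 0, -0.012],
    [0, 0, -0.0135],
    [0, 0, -0.0135],
  ],
  rot=[
    [0, 0, 0],
    [0, 0, 0],
    [0, 0, 0],
    [0, 0, 0],
    [0, 0, 0],
    [0, 0, 0],
  ],
)

```text
time: 39.62
ee_pos: [0.5893, -0.1125, 0.0984]
eef_rot: [0.222, 0.975, -0.0, 0.002]
ft_force: [0.3, 1.4, -1.3]
width: 0.0219
grip_force: 55.0
```

>>> arm_command(
  xyz=[
    [0, 0, -0.001],
    [0, 0, -0.002],
    [0, 0, -0.003],
    [0, 0, -0.003],
  ],
  rot=[
    [0, 0, 0],
    [0, 0, 0],
    [0, 0, 0],
    [0, 0, 0],
  ],
)

```text
time: 39.95
ee_pos: [0.5894, -0.1126, 0.0959]
eef_rot: [0.222, 0.975, -0.0, 0.002]
ft_force: [0.4, 2.6, 2.4]
width: 0.0216
grip_force: 55.0
```

The blade has dropped into the slot, with the tip about 5 mm down. Turning clockwise gently.

>>> arm_command(
  xyz=[
    [0, 0, 0],
    [0, 0, 0],
    [0, 0, 0],
    [0, 0, 0],
    [0, 0, 0],
  ],
  rot=[
    [0, 0, -0.05],
    [0, 0, -0.1],
    [0, 0, -0.15],
    [0, 0, -0.2],
    [0, 0, -0.25],
  ],
)

```text
time: 40.37
ee_pos: [0.5899, -0.1118, 0.096]
eef_rot: [0.343, 0.939, 0.0, 0.002]
ft_force: [3.2, 3.8, -0.6]
width: 0.0214
grip_force: 55.0
```

```bash
python3 st.py
```

```text
q [ 0.977  0.702 -1.2    1.636  0.681  1.28   0.524] p [ 0.59  -0.112  0.096] z [ 0.004 -0.001 -1.   ] xyaw 139.902274354925 F [ 3.219  3.823 -0.599] M [ 1.266 -0.911  0.031] t 40.3667
```

>>> arm_command(
  xyz=[
    [0.0004, 0.0005, 0],
    [0.0007, 0.0008, 0],
    [0.0007, 0.0008, 0],
    [0.0007, 0.0008, 0],
    [0.0007, 0.0008, 0],
    [0.0007, 0.0008, 0],
  ],
  rot=[
    [0, 0, -0.05],
    [0, 0, -0.1],
    [0, 0, -0.15],
    [0, 0, -0.2],
    [0, 0, -0.25],
    [0, 0, -0.3],
  ],
)

```text
time: 40.87
ee_pos: [0.5905, -0.1111, 0.096]
eef_rot: [0.479, 0.878, 0.0, 0.002]
ft_force: [3.4, 4.3, -0.2]
width: 0.0215
grip_force: 55.0
```

```bash
python3 st.py
```

```text
q [ 0.947  0.667 -1.145  1.635  0.636  1.258  0.25 ] p [ 0.591 -0.111  0.096] z [ 0.004 -0.002 -1.   ] xyaw 122.71434187323904 F [ 3.403  4.287 -0.243] M [ 1.179 -0.905  0.156] t 40.8667
```

>>> arm_command(
  xyz=[
    [0.0004, 0.0005, 0],
    [0.0008, 0.001, 0],
    [0.0008, 0.001, 0],
    [0.0008, 0.001, 0],
    [0.0008, 0.001, 0],
    [0.0008, 0.001, 0],
  ],
  rot=[
    [0, 0, -0.05],
    [0, 0, -0.1],
    [0, 0, -0.15],
    [0, 0, -0.2],
    [0, 0, -0.25],
    [0, 0, -0.3],
  ],
)

```text
time: 41.37
ee_pos: [0.5914, -0.1105, 0.096]
eef_rot: [0.605, 0.796, -0.0, 0.002]
ft_force: [2.7, 2.0, -1.1]
width: 0.0219
grip_force: 55.0
```

```bash
python3 st.py
```

```text
q [ 0.913  0.635 -1.088  1.634  0.592  1.238 -0.025] p [ 0.591 -0.11   0.096] z [ 0.003 -0.003 -1.   ] xyaw 105.51045496707684 F [ 2.661  2.019 -1.148] M [ 0.862 -0.961  0.106] t 41.3667
```

>>> arm_command(
  xyz=[
    [0.0003, 0, 0],
    [0.0005, 0, 0],
    [0.0005, 0, 0],
    [0.0005, 0, 0],
    [0.0005, 0, 0],
    [0.0005, 0, 0],
  ],
  rot=[
    [0, 0, -0.04],
    [0, 0, -0.08],
    [0, 0, -0.12],
    [0, 0, -0.16],
    [0, 0, -0.2],
    [0, 0, -0.2],
  ],
)

```text
time: 41.87
ee_pos: [0.592, -0.1104, 0.096]
eef_rot: [0.681, 0.732, -0.0, 0.002]
ft_force: [4.1, 3.5, -0.2]
width: 0.0216
grip_force: 55.0
```

```bash
python3 st.py
```

```text
q [ 0.89   0.615 -1.05   1.633  0.564  1.226 -0.206] p [ 0.592 -0.11   0.096] z [ 0.002 -0.003 -1.   ] xyaw 94.09270303121991 F [ 4.065  3.456 -0.201] M [ 1.092 -1.227  0.073] t 41.8667
```

>>> arm_command(
  xyz=[
    [0.0003, 0.0003, 0],
    [0.0005, 0.0005, 0],
    [0.0005, 0.0005, 0],
  ],
  rot=[
    [0, 0, -0.03],
    [0, 0, -0.06],
    [0, 0, -0.08],
  ],
)

```text
time: 42.12
ee_pos: [0.5923, -0.1103, 0.096]
eef_rot: [0.71, 0.704, -0.001, 0.002]
ft_force: [3.5, 3.2, 0.4]
width: 0.0215
grip_force: 55.0
```

```bash
python3 st.py
```

```text
q [ 0.88   0.608 -1.035  1.632  0.553  1.222 -0.279] p [ 0.592 -0.11   0.096] z [ 0.001 -0.003 -1.   ] xyaw 89.56945379810075 F [3.474 3.225 0.411] M [ 0.802 -0.993  0.065] t 42.1167
```

>>> arm_command(
  xyz=[
    [0, 0, 0],
    [0, 0, 0],
  ],
  rot=[
    [0, 0, -0.025],
    [0, 0, -0.05],
  ],
)

```text
time: 42.28
ee_pos: [0.5923, -0.1103, 0.0959]
eef_rot: [0.727, 0.686, -0.0, 0.002]
ft_force: [3.9, 3.0, 0.7]
width: 0.0219
grip_force: 55.0
```

```bash
python3 st.py
```

```text
q [ 0.874  0.603 -1.025  1.632  0.546  1.219 -0.325] p [ 0.592 -0.11   0.096] z [ 0.001 -0.003 -1.   ] xyaw 86.66361648676616 F [3.904 3.016 0.698] M [ 0.817 -1.355  0.145] t 42.2833
```

>>> arm_command(
  xyz=[
    [0, 0, 0],
    [0, 0, 0],
  ],
  rot=[
    [0, 0, -0.02],
    [0, 0, -0.02],
  ],
)

```text
time: 42.45
ee_pos: [0.5924, -0.1103, 0.0959]
eef_rot: [0.734, 0.679, -0.0, 0.002]
ft_force: [4.6, 3.7, 0.1]
width: 0.0222
grip_force: 55.0
```

```bash
python3 st.py
```

```text
q [ 0.872  0.601 -1.021  1.632  0.543  1.218 -0.343] p [ 0.592 -0.11   0.096] z [ 0.001 -0.003 -1.   ] xyaw 85.50536317650013 F [4.572 3.655 0.113] M [ 0.817 -1.37   0.079] t 42.45
```

>>> arm_command(
  xyz=[
    [0, 0, 0],
    [0, 0, 0],
    [0, 0, 0],
  ],
  rot=[
    [0, 0, -0.02],
    [0, 0, -0.04],
    [0, 0, -0.04],
  ],
)

```text
time: 42.7
ee_pos: [0.5925, -0.1103, 0.0959]
eef_rot: [0.748, 0.664, -0.0, 0.002]
ft_force: [4.8, 3.5, -0.3]
width: 0.0215
grip_force: 55.0
```

```bash
python3 st.py
```

```text
q [ 0.867  0.597 -1.014  1.632  0.537  1.216 -0.38 ] p [ 0.592 -0.11   0.096] z [ 0.002 -0.003 -1.   ] xyaw 83.21419332219698 F [ 4.757  3.506 -0.322] M [ 0.899 -1.543  0.067] t 42.7
```

```bash
cat > mz.py <<'E'
from h import *
a=[]
for i in range(6):
    r.camera("side" if i%2 else "top"); s=r.read_state(); a.append(np.r_[s["torque"],s["ft_force"],s["width"]])
print(np.mean(a,0).round(3),np.std(a,0).round(3),s["time"])
for c in("side","top"):
  for l in("block","driver_tip","driver"):
    for d in r.spot_point(l,c)[:3]:
      Q=w(c,d["at"])
      if np.linalg.norm(Q[:2]-[.585,-.08])<.06: print(c,l,round(d["conf"],2),Q.round(4))
E
python3 mz.py
```

```text
[ 0.819 -1.492  0.138  5.03   3.226 -0.201  0.022] [0.028 0.03  0.028 0.341 0.468 0.307 0.   ] 43.0
side block 0.66 [ 0.5866 -0.0368  0.0122]
side driver_tip 0.82 [ 0.5883 -0.1064  0.0289]
side driver 0.72 [ 0.5879 -0.109   0.0804]
top block 0.82 [ 0.5835 -0.0354  0.0136]
```

>>> arm_command(
  xyz=[
    [0, 0, 0],
    [0, 0, 0],
  ],
  rot=[
    [0, 0, -0.025],
    [0, 0, -0.04],
  ],
)

```text
time: 43.47
ee_pos: [0.5925, -0.1103, 0.096]
eef_rot: [0.761, 0.649, -0.0, 0.002]
ft_force: [6.0, 2.9, -1.0]
width: 0.0215
grip_force: 55.0
```

```bash
sed -i '/^for c/,$d' mz.py; python3 mz.py
```

```text
[ 0.809 -1.623  0.131  5.493  3.423 -0.605  0.022] [0.021 0.013 0.029 0.299 0.635 0.534 0.   ] 43.7667
```

>>> arm_command(
  xyz=[
    [0.0004, 0.0002, 0],
    [0.0008, 0.0004, 0],
    [0.0008, 0.0004, 0],
  ],
  rot=[
    [0, 0, -0.025],
    [0, 0, -0.05],
    [0, 0, -0.05],
  ],
)

```text
time: 44.02
ee_pos: [0.5928, -0.1102, 0.0959]
eef_rot: [0.777, 0.629, -0.001, 0.001]
ft_force: [3.9, 2.7, 1.9]
width: 0.0215
grip_force: 55.0
```

```bash
python3 mz.py; python3 st.py
```

```text
[ 0.57  -1.159  0.19   4.206  2.069  3.054  0.022] [0.025 0.088 0.015 0.605 0.37  0.67  0.   ] 44.3167
q [ 0.855  0.59  -0.996  1.63   0.526  1.213 -0.461] p [ 0.593 -0.11   0.096] z [ 0.    -0.003 -1.   ] xyaw 78.1332483844803 F [4.999 2.382 3.746] M [ 0.602 -1.216  0.167] t 44.3167
```

>>> arm_command(
  xyz=[
    [0, 0, 0],
    [0, 0, 0],
  ],
  rot=[
    [0, 0, -0.012],
    [0, 0, -0.02],
  ],
)

```text
time: 44.48
ee_pos: [0.5928, -0.1103, 0.0959]
eef_rot: [0.783, 0.622, -0.001, 0.001]
ft_force: [4.3, 2.2, 3.9]
width: 0.0218
grip_force: 55.0
```

```bash
python3 mz.py; python3 st.py
```

```text
[ 0.571 -1.312  0.251  4.447  2.104  4.342  0.022] [0.03  0.028 0.031 0.491 0.462 0.567 0.   ] 44.7833
q [ 0.853  0.588 -0.992  1.63   0.523  1.211 -0.48 ] p [ 0.593 -0.11   0.096] z [ 0.    -0.003 -1.   ] xyaw 76.93663199945438 F [4.03  2.217 4.535] M [ 0.572 -1.28   0.254] t 44.7833
```

The torque rose from about 0.13 to 0.25 N m over the last few degrees, which is the stop. I back off, lift and return to the stand.

>>> arm_command(
  xyz=[
    [0, 0, 0],
    [0, 0, 0],
    [0, 0, 0],
    [0, 0, 0.005],
    [0, 0, 0.012],
    [0, 0, 0.03],
    [0, 0, 0.055],
    [-0.005, 0.02, 0.075],
    [-0.015, 0.055, 0.075],
    [-0.025, 0.095, 0.075],
    [-0.035, 0.135, 0.075],
    [-0.045, 0.175, 0.075],
    [-0.055, 0.215, 0.075],
    [-0.065, 0.25, 0.075],
    [-0.08, 0.28, 0.075],
    [-0.1, 0.31, 0.075],
    [-0.13, 0.335, 0.075],
    [-0.15, 0.36, 0.075],
    [-0.159, 0.378, 0.075],
    [-0.159, 0.38, 0.075],
  ],
  rot=[
    [0, 0, 0.05],
    [0, 0, 0.1],
    [0, 0, 0.13],
    [0, 0, 0.13],
    [0, 0, 0.13],
    [0, 0, 0.13],
    [0, 0, 0.13],
    [0, 0, 0.15],
    [0, 0, 0.17],
    [0, 0, 0.19],
    [0, 0, 0.21],
    [0, 0, 0.23],
    [0, 0, 0.25],
    [0, 0, 0.27],
    [0, 0, 0.28],
    [0, 0, 0.28],
    [0, 0, 0.28],
    [0, 0, 0.28],
    [0, 0, 0.28],
    [0, 0, 0.28],
  ],
)

```text
time: 46.45
ee_pos: [0.4299, 0.272, 0.1704]
eef_rot: [0.687, 0.727, -0.002, 0.001]
ft_force: [0.1, -0.4, -2.1]
width: 0.0214
grip_force: 55.0
```

```bash
python3 st.py; python3 dr.py 20; python3 dr.py 21
```

```text
q [ 0.427  0.36  -1.264  1.784  0.362  1.269 -0.874] p [0.43  0.272 0.17 ] z [-0.001 -0.006 -1.   ] xyaw 93.27430694895858 F [ 0.113 -0.372 -2.051] M [-0.078  0.034  0.001] t 46.45
G [0.4327 0.2692 0.1891]
driver_tip top 0.39 [0.4257 0.2677 0.1019] [184.3 264.6] rel G [-0.0071 -0.0015 -0.0872]
driver top 0.38 [0.4297 0.27   0.1547] [175.9 260.6] rel G [-0.0031  0.0008 -0.0344]
driver side 0.82 [0.4256 0.2722 0.1569] [337.9 355.8] rel G [-0.0071  0.003  -0.0322]
driver_grip top 0.39 [0.4289 0.2676 0.1902] [171.8 259.6] rel G [-0.0039 -0.0016  0.0012]
driver_grip side 0.73 [0.4267 0.2745 0.1868] [337.9 348.3] rel G [-0.006   0.0053 -0.0023]
G [0.4338 0.2692 0.1895]
driver_tip side 0.74 [0.4316 0.266  0.1012] [333.4 367.4] rel G [-0.0022 -0.0032 -0.0882]
driver top 0.59 [0.5537 0.2754 0.0592] [188.4 205.9] rel G [ 0.1199  0.0062 -0.1302]
driver top 0.55 [0.4337 0.2688 0.1536] [176.7 258.6] rel G [-0.     -0.0004 -0.0359]
driver side 0.69 [0.43   0.268  0.1549] [335.4 354. ] rel G [-0.0038 -0.0012 -0.0346]
driver_grip top 0.43 [0.4339 0.2666 0.1913] [172.2 256.9] rel G [ 0.0001 -0.0026  0.0018]
```

>>> arm_command(
  xyz=[
    [0.001, 0.0015, -0.015],
    [0.001, 0.0015, -0.03],
    [0.001, 0.0015, -0.037],
    [0.001, 0.0015, -0.043],
    [0.001, 0.0015, -0.049],
    [0.001, 0.0015, -0.055],
  ],
  rot=[
    [0, 0, 0],
    [0, 0, 0],
    [0, 0, 0],
    [0, 0, 0],
    [0, 0, 0],
    [0, 0, 0],
  ],
)

```text
time: 47.75
ee_pos: [0.4345, 0.2715, 0.1152]
eef_rot: [0.688, 0.725, -0.001, 0.001]
ft_force: [0.6, -0.5, -1.4]
width: 0.0216
grip_force: 55.0
```

>>> arm_command(
  xyz=[
    [0, 0, -0.01],
    [0, 0, -0.02],
    [0, 0, -0.028],
    [0, 0, -0.033],
    [0, 0, -0.035],
    [0, 0, -0.035],
  ],
  rot=[
    [0, 0, 0],
    [0, 0, 0],
    [0, 0, 0],
    [0, 0, 0],
    [0, 0, 0],
    [0, 0, 0],
  ],
)

```text
time: 48.25
ee_pos: [0.4342, 0.2713, 0.0801]
eef_rot: [0.688, 0.725, -0.001, 0.001]
ft_force: [-0.0, -0.3, -1.5]
width: 0.0217
grip_force: 55.0
```

>>> arm_command(
  xyz=[
    [0, 0, 0],
    [0, 0, 0],
    [0, 0, 0],
    [0, 0, 0],
  ],
  rot=[
    [0, 0, 0],
    [0, 0, 0],
    [0, 0, 0],
    [0, 0, 0],
  ],
  grip=0.4,
)

```text
time: 48.58
ee_pos: [0.4347, 0.2714, 0.081]
eef_rot: [0.688, 0.725, -0.001, 0.001]
ft_force: [0.3, 0.8, 0.0]
width: 0.0339
grip_force: 0.0
```

```bash
python3 st.py; python3 dr.py 22
```

```text
q [ 0.328  0.473 -1.161  1.873  0.487  1.119 -0.964] p [0.435 0.271 0.081] z [ 0.001 -0.003 -1.   ] xyaw 93.00381752801547 F [0.318 0.776 0.044] M [-0.092  0.008 -0.052] t 48.5833
G [0.4346 0.2714 0.0998]
driver side 0.5 [0.4324 0.2689 0.0608] [332.1 378.9] rel G [-0.0022 -0.0025 -0.039 ]
driver_grip side 0.7 [0.4316 0.2722 0.0963] [333.1 371.8] rel G [-0.003   0.0007 -0.0035]
```

Released. I rise straight up and check the driver, the bystanders and the block.

>>> arm_command(
  xyz=[
    [0, 0, 0.01],
    [0, 0, 0.03],
    [0, 0, 0.06],
    [0, 0, 0.09],
    [0, 0, 0.12],
    [-0.02, -0.03, 0.14],
    [-0.03, -0.07, 0.15],
    [-0.03, -0.11, 0.15],
    [-0.03, -0.13, 0.15],
    [-0.03, -0.13, 0.15],
  ],
  rot=[
    [0, 0, 0],
    [0, 0, 0],
    [0, 0, 0],
    [0, 0, 0],
    [0, 0, 0],
    [0, 0, 0],
    [0, 0, 0],
    [0, 0, 0],
    [0, 0, 0],
    [0, 0, 0],
  ],
)

```text
time: 49.82
ee_pos: [0.4044, 0.1415, 0.2311]
eef_rot: [0.688, 0.726, -0.001, 0.002]
ft_force: [0.3, -0.4, -1.4]
width: 0.0348
grip_force: 0.0
```

```bash
python3 st.py; python3 - <<'E'
from h import *
for c in("side","top"):
  im=snap(c,c+"_end.png")
  for l in("driver","driver_grip","gouge","awl","baren","marker","tube","block","head_stop","cam_centre"):
    for d in r.spot_point(l,c)[:3]:
      if d["conf"]>.5: print(c,l,round(d["conf"],2),w(c,d["at"]).round(4))
# slot angle from pixels in top picture: dark-line axis inside the head
im=cv2.cvtColor(cv2.imread("pics/top_end.png"),cv2.COLOR_BGR2GRAY).astype(float)
print(im[186:201,363:381].astype(int))
E
```

```text
q [ 0.971 -0.187 -1.252  1.882 -0.179  1.322 -0.178] p [0.404 0.141 0.231] z [ 0.002 -0.004 -1.   ] xyaw 93.11072727025639 F [ 0.315 -0.364 -1.357] M [-0.157  0.04   0.008] t 49.8167
side driver 0.93 [0.3233 0.278  0.0134]
side driver 0.91 [0.4339 0.2735 0.0654]
side driver_grip 0.96 [0.341  0.3101 0.0196]
side driver_grip 0.84 [0.432  0.2721 0.0958]
side driver_grip 0.74 [0.3928 0.329  0.0151]
side gouge 0.76 [0.4994 0.2757 0.0564]
side awl 0.83 [0.556  0.2801 0.0593]
side awl 0.73 [ 0.6369 -0.0354  0.0232]
side baren 0.86 [0.6006 0.0798 0.0017]
side marker 0.72 [ 0.5675 -0.1844 -0.0016]
side tube 0.98 [ 0.5043 -0.4005 -0.0012]
side block 0.9 [ 0.5846 -0.0374  0.0126]
side head_stop 0.63 [ 0.6349 -0.0334  0.0235]
side cam_centre 0.82 [ 0.5895 -0.1087  0.0318]
top awl 0.67 [0.5519 0.2757 0.0592]
top baren 0.91 [0.5932 0.0802 0.0011]
top marker 0.98 [ 5.643e-01 -1.858e-01 -4.000e-04]
top tube 0.89 [ 0.5025 -0.4054 -0.0022]
top block 0.82 [ 0.579  -0.0367  0.0135]
top cam_centre 0.9 [ 0.5897 -0.1168  0.0355]
[[140 181 174 157 148 143 151 156 159 163 169 184 192 195 202 211 213 212]
 [1
[... 347 characters left out ...]
136 125 118 127 127 127]
 [152 124  87  91  95  88  97 108 106 110 102  86  87  96 111 126 127 128]
 [157 129  90 108 123 121 123 122 117 112 113 113 120 119 111 127 128 131]
 [160 141 123 160 177 178 180 180 177 170 171 172 170 146 115 127 127 131]
 [158 146 135 167 180 177 177 177 177 177 177 176 158 116 113 127 127 127]
 [151 150 127 139 171 176 175 175 174 174 173 166 136 100 114 127 127 129]
 [139 157 148 128 139 162 166 171 167 158 150 130  97  97 114 129 127 144]
 [127 147 158 148 129 128 137 142 132 102  90  95  99 104 117 126 130 169]
 [108 135 156 160 158 152 136 120 102  94 112 120 119 118 127 129 145 185]
 [ 95 115 142 161 164 157 154 146 117 105 124 137 131 127 131 147 182 209]]
```

```bash
python3 - <<'E'
from h import *
im=cv2.cvtColor(cv2.imread("pics/top_end.png"),cv2.COLOR_BGR2GRAY).astype(float)
P=[]
for c in range(366,375):
    y=np.arange(190,196); d=np.clip(176-im[190:196,c],0,None); P.append(ray("top",c,(y*d).sum()/d.sum(),.034)[:2])
P=np.array(P); a=np.degrees(np.arctan2(*np.linalg.svd(P-P.mean(0))[2][0][::-1]))%180; print("slot yaw",a,"bed-y yaw ~94.2")
if abs(a-94.2)<4.5: print(r.close_job())
E
```

```text
slot yaw 91.86579347170591 bed-y yaw ~94.2
the job is handed in; nothing more can be done
None
```

The job is handed in; I have not seen the verdict. The block was pushed home, the cam turned until its stop was felt at about 0.25 N m, and the screwdriver is back in its hole. On the way a wrong turn of the wrist drove joint 7 about 0.002 rad past its 2.6 limit and tilted the driver in the grip until I re-seated it.

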